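# Change over the carving vise and lay out the carving tools

## Robot

A 6-joint arm with a two-finger parallel gripper is mounted at the origin on the work surface. World frame = base frame: x ahead of the robot, y to its left, z up, the work surface at z = 0. Lengths are in mm, angles in rad, forces in N, time in s.
With the tool pointing down it reaches from about 350 to 1000 mm from the base axis. Payload 7.1 kg.
Tool frame: the origin (TCP) lies between the finger pads, 19 mm behind the fingertips; this is the grasp point; z points along the fingers, y is the line along which they close (so a half turn about z gives the same grasp; the last joint's range is limited). The gripper opens to 85 mm and grips with 20 to 120 N. Pads are 22 mm wide; open, the fingers measure 114 mm over their backs; the gripper's body (76 mm by 85 mm) begins 54 mm behind the grasp point. The pads swing forward as they close: fully open they stand 13 mm farther back than shut.
Start: joints at [1.22, 0.423, 1.63, -0, 1.089, -0.019], TCP at [203.559, 590.905, 250.019] pointing down, gripper open.
Joint ranges: [-3, 3], [-0.9, 2.11], [0.09, 2.58], [-1.31, 4.45], [0.11, 2.69], [-2.54, 2.54]. Speed limits (rad/s): [2.39, 2.39, 3.01, 3.14, 3.14, 3.14].

## Interface

Orientations are given as a unit quaternion [w, x, y, z].
In Python, from station import monitor, vision, arm gives the robot as it stands.
- The arm moves only by the shell command python3 -m jog 'ROWS' [FORCE]. ROWS is JSON, a list of rows, each a list of 7 numbers: the turn, a rotation vector about the tool's x, y, z each as a share of 90 degrees, from -1 to 1, then the shift along the tool's x, y, z each as a share of 500 mm, from -1 to 1, then the opening, from 0 (shut) to 1 (fully open). A call has 1 to 20 rows; each row is the pose to reach, as a shift and turn from the pose commanded when the call began, along the tool's axes at that moment; what a row does not reach only later rows make up. A row lasts 1/8 s, in which the tool goes at most 62.5 mm and 10.7 degrees, less where a joint would pass 70% of its speed; a pose out of reach is approached as far as the arm can. A call with a number of a shift or a turn outside -1 to 1 is refused whole. A call with a gripper value outside its range is refused whole. The fingers move at their own pace and stop on an object; FORCE is the grip in N (left out, the last holds). Time passes only in rows, so rows that repeat a pose let the fingers close. It gives the time, the measured TCP pose, the force, the opening and the grip force at its end, in the units of the state.
- monitor.state(): the state, without advancing time (a new reading comes with each control period).
- vision.capture(name): name is "side" or "top" or "wrist"; returns a dict with "pixels" (480x640x3 uint8, blue, green, red), "K" (3x3 intrinsics, pixels), "extrinsics" (4x4, takes a point from world to camera coordinates); the wrist camera has in their place "tool_from_camera" (4x4, takes a point from camera to tool coordinates, whose origin is the TCP and whose axes are the flange's). Camera axes: x right, y up, looking along -z (the intrinsics and any distortion apply to the point x, -y, -z); pixel columns grow to the right and rows downward; lengths in mm; the calibration is good to about 2 mm. A picture is of the moment at which its call begins: read the wrist's pose just before it. There is no depth.
- arm.job_done(): hands the job in; it is judged then, once.
The state is a dict: "t": time; "joint_positions": joint angles; "joint_vel": joint speeds; "joint_torque": joint torques, N m; "eef_pos": TCP position; "orientation": TCP orientation; "contact_force": force on the tool from outside, world axes, zero at the start; "torque": the same for the moment, N m; "grip_width": opening from 0.0 (shut) to 1.0 (fully open); "gripper_force": force on a finger pad.
Only numpy, scipy, OpenCV 4.12 (cv2) and the standard library are available. Lean on these libraries where they do the work, as an engineer would, in place of code of your own. Each camera call takes 0.05 s, during which the arm holds its last target. There are 200 camera calls.

## Task

Change over the carving vise: draw its sliding jaw right back, slide the finished hippo out from under the fixed jaw's lip and stand it on the middle of the cork mat, then stand the elephant blank on the vise bed, slide it sideways under the lip until its base is fully home and square against the back, and only then push the sliding jaw up against the base. Also lay every carving tool on the bench (rasp, file, scraper, slate block; one may be absent) flat in the tool tray, one to a slot, handles at the yellow end. Leave everything else where it is.

Things in the scene. Friction and masses are not known exactly. Their poses are not given: they have to be found in the camera images.
- vise: low cast-iron vise fixed to the bench, 130 mm wide (y). Origin on the bench surface; +x runs along the bed from sliding to fixed jaw, z up. Bed x=-125 to +90 mm, its top 8 mm above the bench. Fixed jaw: back wall face at x=+60; a blue lip above it overhangs to x=+48, underside 26 mm, top 36 mm above the bench. Side cheeks at x=40 to 60, 108 mm apart (y=+-54)
- pocket (a point): where the elephant's origin lies when it is home in the pocket under the lip: vise x=+22 mm, y=0, on the bed (8 mm above the bench). Axes as the vise. To enter, the base must first stand on the bed at least 12 mm further to -x, clear of the lip
- vise_jaw (a joint): travel of the vise's sliding jaw along vise +x, m: 0 = right back (clamping face at vise x=-70 mm), 0.058 = end; it meets the seated elephant's base at 0.054. About 3 N of friction, stays where left, no screw to turn. Jaw 120 mm wide, 35 high; a blue toe overhangs its face by 10 mm (underside 26 mm above the bench) and goes over the base's edge. Starts nearly shut on the hippo
- jaw_knob (a point): grip point on the upright round brass knob (22 mm diameter, from 35 to 72 mm above the bench) on top of the sliding jaw, 18 mm behind its clamping face; the point is 62 mm above the bench. Grip it from above across the vise's width and move the jaw with it
- elephant: pink soapstone elephant on its base, one piece, 0.6 kg. Origin: centre of the underside, z up. Base 76 (x) x 100 (y) x 14 mm; looks along +y; either way round fits, its x along the vise's x. Body: flat-sided, 40 mm thick (x), y=-36 to +32, 33 to 67 mm above the underside; head to 74. Grip across x at y=-4 mm, TCP 55 mm above the underside: the fingertips clear the lip
- hippo: finished pale stone hippo on its base, one piece, 0.6 kg; starts seated in the vise pocket like the elephant will be. Origin: centre of the underside, z up. Base 76 (x) x 100 (y) x 14 mm, looks along +y. Body: flat-sided, 40 mm thick (x), y=-37 to +29, 29 to 63 mm above the underside. Grip across x at y=-4 mm, TCP 55 mm above the underside; slide it at least 12 mm along vise -x before lifting
- mat: cork mat fixed to the bench, 120 (x) x 130 (y) x 3 mm; origin at the centre of its underside
- tray: low wooden tool tray fixed to the bench, 198 (x) x 244 (y) x 15 mm. Origin: centre of its underside, z up. Four slots along x, centred at y=-84, -28, +28, +84 mm, each 36 wide, 174 long (x=+-87), floor 5 mm above the bench; rails (20 mm wide) and ends 15 mm above it. The end at -x is painted yellow: the handle end
- rasp: steel rasp, pale ash handle, dark blade; underside flat on the bench. 150 mm long; origin: centre of the underside; +x from handle to blade, z up. Handle x=-75 to +10 mm, 24 wide x 24 high; blade x=+10 to +75, 6 thick, 18 mm wide. 120 g, balances near x=-5 mm; grip the handle across y near x=-8 mm
- file: flat file, red handle, bright blade; underside flat on the bench. 150 mm long; origin: centre of the underside; +x from handle to blade, z up. Handle x=-75 to +10 mm, 24 wide x 24 high; blade x=+10 to +75, 6 thick, 18 mm wide. 120 g, balances near x=-5 mm; grip the handle across y near x=-8 mm
- scraper: stone scraper, blue handle, broad-tipped blade; underside flat on the bench. 150 mm long; origin: centre of the underside; +x from handle to blade, z up. Handle x=-75 to +10 mm, 24 wide x 24 high; blade x=+10 to +75, 6 thick, 18 to 26 mm wide. 120 g, balances near x=-5 mm; grip the handle across y near x=-8 mm
- slate: grey slate sanding block, plain bar 110 (x) x 26 (y) x 24 mm high, 160 g. Origin: centre of its underside, z up. No handle, either way round is right
- rasp_tip (a point): end of the rasp's blade
- file_tip (a point): end of the file's blade
- scraper_tip (a point): end of the scraper's blade
- tin: green enamel tin, 72 mm across, 65 high, stands behind the tools; bystander
- mallet: wooden mallet lying at the back; bystander
- offcut: pink stone offcut 50 x 42 x 30 mm; bystander
- bowl: pink soapstone bowl, 100 mm across, 40 high; bystander
- brush: dusting brush lying near the robot; bystander
- eggstone: small pale stone carving, 52 mm across, 55 high; bystander
Things that resemble listed ones, but are neither listed nor needed, are in the scene too. What is meant by the mat is not blue, and is the smaller of those in its own colour.

How it is judged:
By the outcome, as a careful person would: the job done as asked, in the order asked, and still so for the second after the job is handed in, with the robot touching nothing.
Of rasp, file, scraper, slate only 3 to 4 are there at a start; the rules pass over those that are not, and their reading is None.
At some moment in a run one of rasp, file, scraper, slate may be knocked a few centimetres aside while the robot is not near it.
Once in a run the grip may slacken for a moment while it holds something.
It also fails if it takes over 200 s, if anything falls off the work surface, if the arm or the gripper's body presses on something with over 40 N, if the wrist force passes 120 N, or if a joint passes its speed limit or range.

## Working session

There is one attempt and no reset: what is moved stays moved. The work goes in short steps, Python scripts to look and compute and a shell command to move; the robot and the scene stay as the last step left them, time stands still between calls to the robot, and variables do not carry over. Pictures are saved under pics/ and viewed, at most 14 in all, crops included, and the job is handed in when it is done.

```bash
ls; mkdir -p pics
python3 - <<'E'
from station import monitor, vision, arm
import cv2, numpy as np
s=monitor.state(); print(s)
for n in ("top","side"):
    c=vision.capture(n); cv2.imwrite(f"pics/{n}0.png",c["pixels"]); np.savez(f"{n}0.npz",**c)
    print(n,c["K"].round(1).tolist(),c["extrinsics"].round(3).tolist(),[k for k in c])
E
```

```text
pics
{'t': 0.0, 'joint_positions': array([ 1.22000612e+00,  4.23829510e-01,  1.63066359e+00, -7.63275253e-06,
        1.08858587e+00, -1.90180511e-02]), 'joint_vel': array([-0.00122119,  0.00143598,  0.0005045 ,  0.00031671,  0.00025018,
       -0.00053405]), 'joint_torque': array([ 1.67728977e-03, -5.57374513e+01, -2.81756347e+01, -2.67891846e-05,
        7.30148153e-03,  8.70336379e-06]), 'eef_pos': array([203.39151592, 590.45326849, 249.26311101]), 'orientation': array([-1.33308566e-04,  1.65124516e-01,  9.86272448e-01, -7.31108941e-04]), 'contact_force': array([ 0.18621072,  0.00647483, -0.43357773]), 'torque': array([-0.01187817,  0.00743112, -0.03152152]), 'gripper_force': 0.0, 'grip_width': 0.9981354375196895}
top [[433.3, 0.0, 322.0], [0.0, 433.3, 245.3], [0.0, 0.0, 1.0]] [[-0.011, -1.0, 0.005, -34.413], [0.985, -0.01, 0.171, -493.876], [-0.171, 0.007, 0.985, -1037.898], [0.0, 0.0, 0.0, 1.0]] ['pixels', 'K', 'extrinsics']
side [[592.9, 0.0, 314.6], [0.0, 592.9, 244.6], [0.0, 0.0, 1.0]] [[0.843, -0.538, -0.011, -481.969], [0.325, 0.494, 0.807, -191.212], [-0.428, -0.684, 0.591, -1522.14], [0.0, 0.0, 0.0, 1.0]] ['pixels', 'K', 'extrinsics']
```

View pics/top0.png

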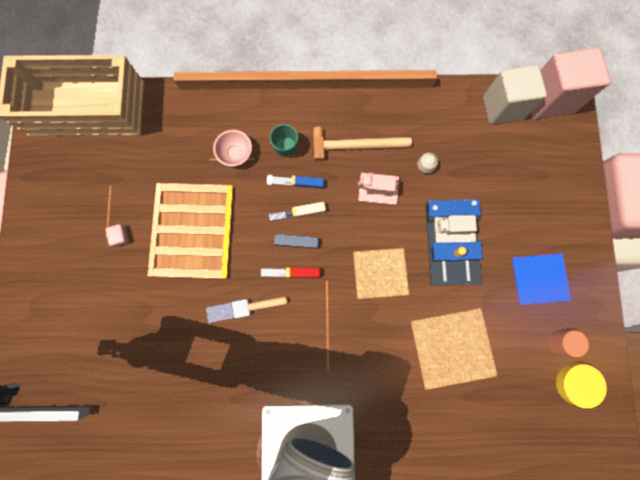

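View pics/side0.png

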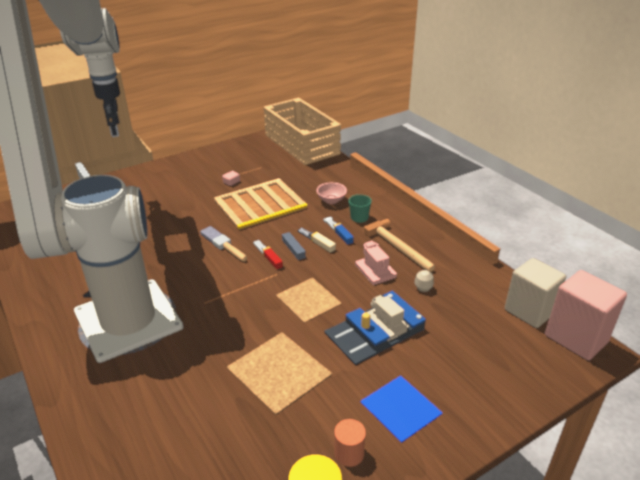

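The scene, with top-view pixels:
- **Mat:** cork squares are at (381,273), small, and (454,348), large; there is also a blue mat at (542,279). I choose the small cork.
- **Elephant:** pink things are the elephant (379,187), bowl (233,148), offcut (116,235) and a block off the bench at (575,80). I choose (379,187).
- **Hippo:** pale things are the hippo in the vise (456,227), eggstone (428,162) and a crate (515,95).
- **Tools:** scraper, blue (297,182); rasp, pale (297,211); slate (297,241); file, red (291,272). The brush at (246,308) is not a tool to move.
- **Tray:** (191,231), with its yellow end towards -y.

```bash
cat > h.py <<'E'
import cv2, numpy as np
from scipy.spatial.transform import Rotation as Ro
from station import monitor, vision, arm
def rot(q): return Ro.from_quat([q[1],q[2],q[3],q[0]]).as_matrix()
def cap(n,save=None):
    s=monitor.state(); c=vision.capture(n)
    if n=="wrist":
        T=np.eye(4); T[:3,:3]=rot(s["orientation"]); T[:3,3]=s["eef_pos"]
        M=T@c["tool_from_camera"]
    else: M=np.linalg.inv(c["extrinsics"])
    c["M"]=M
    if save: cv2.imwrite(f"pics/{save}.png",c["pixels"])
    return c
def ray(c,uv,z):
    uv=np.atleast_2d(np.asarray(uv,float)); K=c["K"]
    d=np.c_[(uv[:,0]-K[0,2])/K[0,0],-(uv[:,1]-K[1,2])/K[1,1],-np.ones(len(uv))]@c["M"][:3,:3].T
    o=c["M"][:3,3]; return o+d*((z-o[2])/d[:,2])[:,None]
def pix(c,p):
    q=np.linalg.inv(c["M"])@np.r_[p,1]; return c["K"][:2,:2].diagonal()*[q[0],-q[1]]/-q[2]+c["K"][:2,2]
def hsv(c): return cv2.cvtColor(c["pixels"],cv2.COLOR_BGR2HSV)
def blobs(c,lo,hi,z,amin=60,roi=None,k=3):
    """world-plane rects of colour blobs: (area, centre xy, (len,wid), angle of long side deg)"""
    m=cv2.inRange(hsv(c),np.array(lo),np.array(hi))
    if roi: mm=np.zeros_like(m); x0,y0,x1,y1=roi; mm[y0:y1,x0:x1]=255; m&=mm
    m=cv2.morphologyEx(m,cv2.MORPH_CLOSE,np.ones((k,k)))
    out=[]
    for ct in cv2.findContours(m,cv2.RETR_EXTERNAL,cv2.CHAIN_APPROX_NONE)[0]:
        if cv2.contourArea(ct)<amin: continue
        w=ray(c,ct[:,0,:],z)[:,:2].astype(np.float32)
        (cx,cy),(a,b),_=r=cv2.minAreaRect(w); P=cv2.boxPoints(r)
        e=max(P[1]-P[0],P[2]-P[1],key=np.linalg.norm); ang=np.degrees(np.arctan2(e[1],e[0]))%180
        out.append((cv2.contourArea(ct),np.round((cx,cy),1).tolist(),(round(max(a,b),1),round(min(a,b),1)),round(ang,1),ct[:,0].mean(0).round().tolist()))
    return sorted(out,reverse=True)
def go(x,y,z,ydeg=None):
    """row (turn z, shift) from the present pose to TCP xyz, tool-y along ydeg (mod 180), pointing down"""
    s=monitor.state(); R=rot(s["orientation"]); sh=R.T@(np.array([x,y,z])-s["eef_pos"])/500
    tn=np.zeros(3)
    if ydeg is not None:
        best=None
        for a in (ydeg,ydeg+180):
            a=np.radians(a); Y=np.array([np.cos(a),np.sin(a),0]); Z=np.array([0,0,-1.]); X=np.cross(Y,Z)
            v=Ro.from_matrix(R.T@np.c_[X,Y,Z]).as_rotvec()/(np.pi/2)
            if best is None or np.linalg.norm(v)<np.linalg.norm(best): best=v
        tn=best
    print("turn",tn.round(4),"shift",sh.round(4), "j6",round(float(s["joint_positions"][5]),2),"t",round(s["t"],1))
E
python3 - <<'E'
from h import *
c=cap("top"); print(c["M"][:3,3])
im=c["pixels"]; H=hsv(c)
for p in [(457,209),(457,251),(312,183),(314,210),(310,240),(308,272),(379,190),(230,230),(385,280),(455,229),(280,213),(445,225),(460,251)]: print(p,H[p[1],p[0]])
print("blue35",blobs(c,(105,120,60),(125,255,255),35,roi=(420,190,490,290)))
print("scr",blobs(c,(105,120,60),(125,255,255),24,roi=(260,170,340,195)))
print("red",blobs(c,(0,180,90),(8,255,255),24,roi=(250,260,330,285)),blobs(c,(172,180,90),(180,255,255),24,roi=(250,260,330,285)))
print("rasp",blobs(c,(15,20,140),(32,140,255),24,roi=(260,195,335,224)))
print("slate",blobs(c,(95,20,40),(125,140,200),24,roi=(265,230,325,252)))
print("pink",blobs(c,(0,40,120),(12,140,255),14,roi=(345,165,410,210)),blobs(c,(170,40,120),(180,140,255),14,roi=(345,165,410,210)))
print("mat",blobs(c,(8,60,150),(22,255,255),3,roi=(345,240,415,305)))
print("yel",blobs(c,(24,150,120),(34,255,255),15,roi=(215,175,245,285)))
print("tray",blobs(c,(10,60,130),(34,255,255),15,roi=(140,175,245,285)))
r=cv2.resize(im[165:305,245:495],None,fx=3.2,fy=3.2,interpolation=cv2.INTER_CUBIC); cv2.imwrite("pics/crop1.png",r)
E
```

```text
[ 308.81113263  -32.46918081 1107.20913888]
(457, 209) [108 168 200]
(457, 251) [ 19 155 204]
(312, 183) [108 170 210]
(314, 210) [ 27  27 255]
(310, 240) [110  34 167]
(308, 272) [  2 201 242]
(379, 190) [  5  91 171]
(230, 230) [ 20 198 121]
(385, 280) [ 18 114 246]
(455, 229) [ 20  31 252]
(280, 213) [156   6 199]
(445, 225) [ 22  31 251]
(460, 251) [ 28 122 255]
blue35 [(789.0, [477.4, -378.1], (122.9, 47.0), np.float32(90.8), [457.0, 251.0]), (683.0, [588.5, -376.6], (133.2, 40.9), np.float32(90.7), [455.0, 208.0])]
scr [(221.0, [665.2, -9.0], (72.0, 24.9), np.float32(84.3), [309.0, 182.0])]
red [(264.0, [429.1, 4.9], (72.9, 25.2), np.float32(89.4), [304.0, 272.0])] []
rasp [(298.0, [592.4, -5.0], (87.5, 27.3), np.float32(99.6), [308.0, 209.0])]
slate [(363.0, [508.5, 26.0], (107.5, 25.1), np.float32(84.6), [296.0, 241.0])]
pink [(1324.5, [653.6, -186.1], (115.2, 114.8), np.float32(83.4), [377.0, 187.0])] []
mat [(2741.5, [418.8, -178.4], (178.1, 146.8), np.float32(98.2), [377.0, 277.0]), (136.5, [507.7, -157.9], (116.6, 10.5), np.float32(89.4), [367.0, 242.0])]
yel [(343.0, [538.9, 205.7], (239.0, 12.9), np.float32(177.7), [226.0, 232.0])]
tray [(11298.5, [545.9, 296.8], (294.6, 272.8), np.float32(1.1), [192.0, 230.0])]
```

View pics/crop1.png

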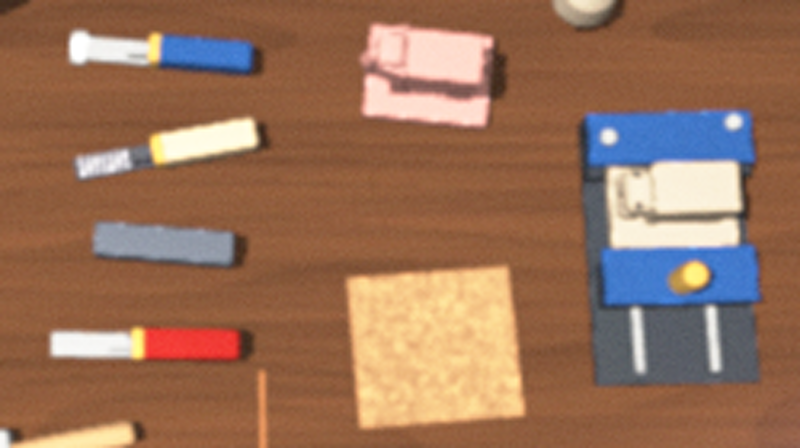

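The crop confirms the choices: all four tools, the elephant, the small cork mat, and the hippo in the vise with its brass knob. I'll move above the vise for a closer look.

Run:
```python
from h import *
go(450,200,330,30); go(440,-290,400,0)
c=vision.capture("wrist"); print(c["K"].round(1).tolist(), c["tool_from_camera"].round(3).tolist())
```

```text
turn [-8.000e-04  3.000e-04  4.554e-01] shift [-0.7207 -0.578  -0.1605] j6 -0.02 t 0.1
turn [-7.000e-04  5.000e-04  7.887e-01] shift [-1.021  -1.5112 -0.2994] j6 -0.02 t 0.1
[[390.4, 0.0, 321.7], [0.0, 390.4, 230.0], [0.0, 0.0, 1.0]] [[0.001, 0.957, 0.29, 73.43], [1.0, -0.001, -0.001, -0.296], [-0.001, 0.29, -0.957, -124.383], [0.0, 0.0, 0.0, 1.0]]
```

```bash
python3 -m jog '[[0,0,0.11,-0.12,-0.1,-0.03,1],[0,0,0.22,-0.24,-0.19,-0.06,1],[0,0,0.33,-0.36,-0.29,-0.09,1],[0,0,0.45,-0.48,-0.38,-0.12,1],[0,0,0.455,-0.6,-0.48,-0.15,1],[0,0,0.455,-0.72,-0.578,-0.16,1],[0,0,0.455,-0.72,-0.578,-0.16,1],[0,0,0.455,-0.72,-0.578,-0.16,1],[0,0,0.455,-0.72,-0.578,-0.16,1],[0,0,0.455,-0.72,-0.578,-0.16,1],[0,0,0.455,-0.72,-0.578,-0.16,1],[0,0,0.455,-0.72,-0.578,-0.16,1]]'
python3 - <<'E'
from h import *
go(450,-290,400,0)
E
```

```text
t: 1.7
eef_pos: [449.3, 201.2, 329.9]
orientation: [-0.0, 0.499, 0.867, -0.0]
contact_force: [-0.2, 1.0, 0.3]
grip_width: 0.998
gripper_force: 0.0
turn [-2.000e-04 -0.000e+00  3.348e-01] shift [-0.8504 -0.4919 -0.1402] j6 -0.13 t 1.7
```

```bash
python3 -m jog '[[0,0,0.1,-0.1,-0.05,-0.02,1],[0,0,0.2,-0.2,-0.1,-0.04,1],[0,0,0.3,-0.3,-0.17,-0.06,1],[0,0,0.335,-0.4,-0.23,-0.08,1],[0,0,0.335,-0.5,-0.29,-0.1,1],[0,0,0.335,-0.6,-0.35,-0.12,1],[0,0,0.335,-0.7,-0.41,-0.14,1],[0,0,0.335,-0.85,-0.492,-0.14,1],[0,0,0.335,-0.85,-0.492,-0.14,1],[0,0,0.335,-0.85,-0.492,-0.14,1],[0,0,0.335,-0.85,-0.492,-0.14,1],[0,0,0.335,-0.85,-0.492,-0.14,1],[0,0,0.335,-0.85,-0.492,-0.14,1],[0,0,0.335,-0.85,-0.492,-0.14,1],[0,0,0.335,-0.85,-0.492,-0.14,1],[0,0,0.335,-0.85,-0.492,-0.14,1]]'
python3 - <<'E'
from h import *
c=cap("wrist","w1"); import pickle; pickle.dump(c,open("w1.pkl","wb"))
E
```

```text
t: 3.7
eef_pos: [449.6, -290.6, 400.0]
orientation: [-0.0, 0.708, 0.706, -0.0]
contact_force: [0.7, -0.3, 0.2]
grip_width: 0.999
gripper_force: 0.0
```

View pics/w1.png

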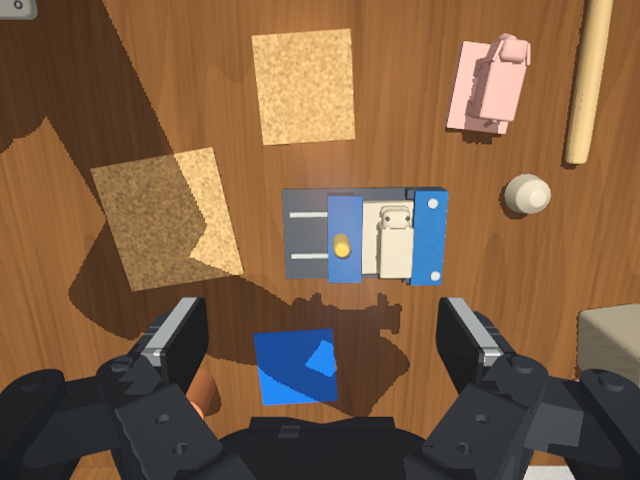

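The wrist view shows everything needed:
- knob at (342,245) and jaw face at about x=362
- hippo body at (397,240), looking along +y
- lip at (430,237)
- small mat at (303,87) and elephant at (497,85), looking along +y

Next I extract the numbers.

Run:
```python
from h import *
import pickle
c=pickle.load(open("w1.pkl","rb")); H=hsv(c)
for p in [(295,232),(345,215),(342,245),(372,210),(397,250),(430,237),(300,90),(465,90),(505,90),(250,120)]: print(p,H[p[1],p[0]],end=" ")
print()
for n,a in dict(
 blue=((100,120,60),(125,255,255),35.5,60,(270,180,460,300)),
 bed=((95,10,20),(125,119,130),8,300,(270,170,335,300)),
 knob=((15,130,90),(35,255,255),67,30,(325,230,360,265)),
 pale=((10,5,120),(35,100,255),22,100,(350,190,420,290)),
 mat=((8,60,150),(24,160,255),3,800,(240,20,365,155)),
 pink=((0,30,100),(15,150,255),14,300,(430,20,540,150)),
 pink2=((165,30,100),(180,150,255),14,300,(430,20,540,150))).items():
  for b in blobs(c,*a[:3],a[3],a[4]): print(n,b)
# quad corners
def quad(lo,hi,z,roi):
    m=cv2.inRange(H,np.array(lo),np.array(hi)); x0,y0,x1,y1=roi; mm=np.zeros_like(m); mm[y0:y1,x0:x1]=255; m&=mm
    ct=max(cv2.findContours(m,cv2.RETR_EXTERNAL,cv2.CHAIN_APPROX_NONE)[0],key=cv2.contourArea)
    q=cv2.approxPolyDP(ct,6,True)[:,0]; print([ (p.tolist(),ray(c,p,z)[0,:2].round(1).tolist()) for p in q])
quad((8,60,120),(24,200,255),3,(240,20,365,155))
quad((0,30,100),(15,150,255),14,(430,20,540,150))
quad((100,120,60),(125,255,255),36,(405,180,460,300))
quad((100,120,60),(125,255,255),35,(320,180,365,300))
quad((95,10,20),(125,119,130),8,(270,170,335,300))
quad((10,5,120),(35,100,255),22,(350,190,420,290))
```

```text
(295, 232) [109  18 115] (345, 215) [110 101 197] (342, 245) [ 25 138 255] (372, 210) [ 20  43 244] (397, 250) [ 20  44 244] (430, 237) [105 172 203] (300, 90) [ 18 122 248] (465, 90) [  7  61 255] (505, 90) [  7  67 255] (250, 120) [ 14 158 155] 
blue (2862.5, [590.2, -376.9], (131.0, 42.9), np.float32(91.3), [428.0, 237.0])
blue (723.5, [480.2, -403.1], (68.6, 43.6), np.float32(90.2), [343.0, 262.0])
blue (101.0, [496.6, -351.9], (64.7, 8.9), np.float32(91.6), [360.0, 219.0])
bed (2018.0, [426.8, -379.5], (128.3, 58.0), np.float32(90.5), [301.0, 242.0])
knob (157.5, [473.9, -379.6], (20.0, 17.9), np.float32(152.0), [341.0, 249.0])
pale (3734.5, [538.8, -383.3], (112.2, 68.9), np.float32(90.9), [387.0, 238.0])
mat (15894.5, [424.3, -190.6], (163.3, 158.7), np.float32(179.9), [307.0, 84.0])
pink (6350.5, [654.6, -183.3], (114.6, 90.2), np.float32(83.4), [487.0, 84.0])
[([240, 20], [352.3, -111.2]), ([240, 154], [342.6, -269.8]), ([364, 154], [505.9, -270.0]), ([364, 20], [501.1, -111.3])]
[([530, 43], [698.9, -138.4]), ([508, 33], [671.2, -127.5]), ([490, 44], [651.3, -139.4]), ([460, 42], [615.2, -137.2]), ([444, 127], [604.9, -235.3]), ([504, 134], [682.0, -244.0])]
[([416, 190], [569.6, -311.7]), ([410, 284], [570.4, -441.6]), ([440, 284], [611.3, -441.7]), ([447, 191], [609.1, -313.1])]
[([329, 233], [459.6, -369.0]), ([329, 281], [459.9, -437.5]), ([360, 281], [502.2, -437.5]), ([360, 253], [501.1, -396.9]), ([356, 266], [496.2, -415.5]), ([338, 259], [471.8, -405.4])]
[([283, 190], [398.3, -316.9]), ([286, 277], [398.8, -443.3]), ([326, 277], [456.1, -443.4]), ([326, 259], [456.1, -415.8]), ([290, 258], [405.3, -414.2]), ([326, 252], [456.1, -405.3]), ([310, 235], [433.8, -380.2]), ([321, 230], [449.1, -373.0]), ([288, 217], [404.0, -354.4]), ([294, 206], [412.5, -338.9])]
[([363, 201], [504.4, -329.0]), ([362, 273], [506.0, -431.3]), ([410, 277], [573.1, -437.4]), ([413, 202], [570.2, -330.4])]
```

Run:
```python
from h import *
import pickle
c=pickle.load(open("w1.pkl","rb"))
P=[ray(c,p,3)[0,:2].round(1) for p in [(252,37),(352,29),(355,138),(263,145)]]; print(P,np.mean(P,0))
g=cv2.cvtColor(c["pixels"],cv2.COLOR_BGR2GRAY)
print(monitor.state()["joint_positions"].round(2))
go(473.7,-379.3,130,-89); go(473.7,-379.3,62,-89)
```

```text
[array([ 365.7, -129.7]), array([ 486.9, -121.1]), array([ 493.6, -249.4]), array([ 373.4, -258.2])] [ 429.9 -189.6]
[-0.6   0.14  1.66  0.    1.34 -0.59]
turn [-0.     -0.      0.9876] shift [-0.1772  0.0486  0.54  ] j6 -0.59 t 3.8
turn [-0.     -0.      0.9876] shift [-0.1772  0.0486  0.676 ] j6 -0.59 t 3.8
```

```bash
python3 -m jog '[[0,0,0.11,-0.05,0.015,0.1,1],[0,0,0.22,-0.1,0.03,0.2,1],[0,0,0.33,-0.177,0.049,0.3,1],[0,0,0.44,-0.177,0.049,0.4,1],[0,0,0.55,-0.177,0.049,0.5,1],[0,0,0.66,-0.177,0.049,0.5,1],[0,0,0.77,-0.177,0.049,0.5,1],[0,0,0.88,-0.177,0.049,0.5,1],[0,0,0.988,-0.177,0.049,0.5,1],[0,0,0.988,-0.177,0.049,0.5,1],[0,0,0.988,-0.177,0.049,0.54,1],[0,0,0.988,-0.177,0.049,0.6,0.6],[0,0,0.988,-0.177,0.049,0.65,0.6],[0,0,0.988,-0.177,0.049,0.676,0.6],[0,0,0.988,-0.177,0.049,0.676,0.6],[0,0,0.988,-0.177,0.049,0.676,0],[0,0,0.988,-0.177,0.049,0.676,0],[0,0,0.988,-0.177,0.049,0.676,0],[0,0,0.988,-0.177,0.049,0.676,0],[0,0,0.988,-0.177,0.049,0.676,0]]' 40
```

```text
t: 6.25
eef_pos: [474.4, -379.5, 63.1]
orientation: [0.0, 1.0, 0.009, 0.001]
contact_force: [-0.1, 2.3, 6.3]
grip_width: 0.238
gripper_force: 39.6
```

```bash
python3 -m jog '[[0,0,0,-0.015,0,0,0],[0,0,0,-0.03,0,0,0],[0,0,0,-0.045,0,0,0],[0,0,0,-0.06,0,0,0],[0,0,0,-0.07,0,0,0],[0,0,0,-0.076,0,0,0],[0,0,0,-0.08,0,0,0],[0,0,0,-0.082,0,0,0],[0,0,0,-0.082,0,0,0],[0,0,0,-0.082,0,0,0]]' 40
```

```text
t: 7.5
eef_pos: [433.6, -380.1, 63.1]
orientation: [0.0, 1.0, 0.008, 0.001]
contact_force: [1.9, 3.3, 7.7]
grip_width: 0.243
gripper_force: 40.1
```

Only about 2 N so far, so the end stop isn't clearly reached. I'll nudge until it is.

```bash
python3 -m jog '[[0,0,0,-0.003,0,0,0],[0,0,0,-0.005,0,0,0],[0,0,0,-0.005,0,0,0],[0,0,0,-0.005,0,0,0]]' 40;  python3 -m jog '[[0,0,0,-0.003,0,0,0],[0,0,0,-0.005,0,0,0],[0,0,0,-0.005,0,0,0]]' 40
```

```text
t: 8.0
eef_pos: [433.1, -380.1, 63.1]
orientation: [0.001, 1.0, 0.008, 0.003]
contact_force: [11.5, 6.5, 4.6]
grip_width: 0.236
gripper_force: 39.6
t: 8.38
eef_pos: [433.0, -380.2, 63.2]
orientation: [0.001, 1.0, 0.008, 0.005]
contact_force: [22.1, 9.9, -2.7]
grip_width: 0.242
gripper_force: 39.2
```

```bash
python3 -m jog '[[0,0,0,0.006,0,0,0],[0,0,0,0.006,0,0,0.6],[0,0,0,0.006,0,0,0.6],[0,0,0,0.006,0,-0.05,0.6],[0,0,0,0.006,0,-0.16,0.7],[0,0,-0.11,0.05,0,-0.2,0.75],[0,0,-0.22,0.1,0,-0.2,0.75],[0,0,-0.33,0.15,0,-0.2,0.75],[0,0,-0.44,0.22,0,-0.2,0.75],[0,0,-0.55,0.22,0,-0.2,0.75],[0,0,-0.66,0.22,0,-0.2,0.75],[0,0,-0.77,0.22,0,-0.2,0.75],[0,0,-0.88,0.22,0,-0.2,0.75],[0,0,-0.99,0.22,0,-0.2,0.75],[0,0,-0.99,0.22,0,-0.2,0.75],[0,0,-0.99,0.22,0,-0.2,0.75]]'
python3 - <<'E'
from h import *
c=cap("wrist","w2"); H=hsv(c); print(pix(c,[543.3,-378,71]))
go(543.4,-383,63,1)
E
```

```text
t: 10.38
eef_pos: [537.5, -378.2, 161.8]
orientation: [-0.0, 0.708, 0.706, -0.0]
contact_force: [-0.1, 0.5, 0.8]
grip_width: 0.75
gripper_force: 0.0
[331.2162212  243.46561884]
turn [-0.0002 -0.     -0.0122] shift [-0.0095  0.0116  0.1978] j6 -0.63 t 10.4
```

View pics/w2.png

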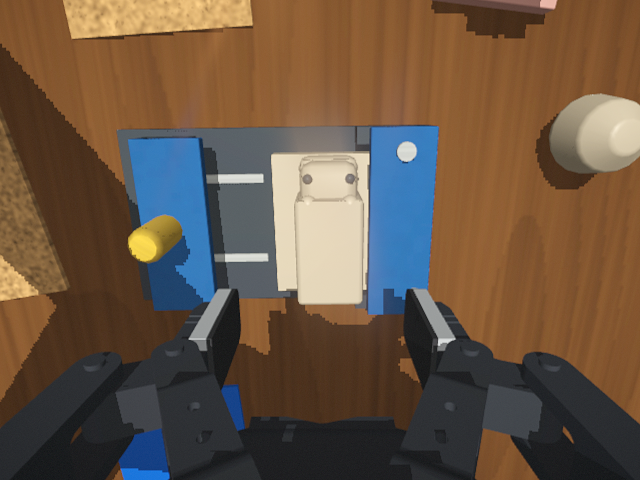

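The jaw is fully back, and the hippo's body (px 296–363) is centred where I predicted. I'll grip it.

```bash
python3 -m jog '[[0,0,-0.012,-0.0095,0.0116,0.06,0.75],[0,0,-0.012,-0.0095,0.0116,0.12,0.75],[0,0,-0.012,-0.0095,0.0116,0.17,0.75],[0,0,-0.012,-0.0095,0.0116,0.197,0.75],[0,0,-0.012,-0.0095,0.0116,0.197,0.75],[0,0,-0.012,-0.0095,0.0116,0.197,0],[0,0,-0.012,-0.0095,0.0116,0.197,0],[0,0,-0.012,-0.0095,0.0116,0.197,0],[0,0,-0.012,-0.0095,0.0116,0.197,0],[0,0,-0.012,-0.0095,0.0116,0.197,0]]' 60
```

```text
t: 11.68
eef_pos: [543.2, -383.2, 64.9]
orientation: [-0.0, 0.7, 0.714, -0.0]
contact_force: [-4.7, -0.6, 3.6]
grip_width: 0.453
gripper_force: 61.3
```

```bash
python3 -m jog '[[0,0,0,0,-0.01,0,0],[0,0,0,0,-0.02,0,0],[0,0,0,0,-0.03,0,0],[0,0,0,0,-0.04,0,0],[0,0,0,0,-0.05,0,0],[0,0,0,0,-0.056,0,0],[0,0,0,0,-0.056,0,0]]' 60
```

```text
t: 12.55
eef_pos: [516.7, -384.2, 64.8]
orientation: [0.002, 0.7, 0.714, 0.0]
contact_force: [3.5, -0.6, 5.7]
grip_width: 0.462
gripper_force: 62.3
```

```bash
python3 -m jog '[[0,0,0,0,-0.056,-0.03,0],[0,0,0,0,-0.056,-0.09,0],[0,0,0,0,-0.056,-0.15,0],[0,0,0,0,-0.056,-0.2,0],[0,0,0,0,-0.056,-0.2,0],[0,0,0,0,-0.056,-0.2,0]]' 60
python3 - <<'E'
from h import *
go(430.3,-194,110,3.7);go(430.3,-194,60.5,3.7)
E
```

```text
t: 13.3
eef_pos: [486.4, -383.1, 161.7]
orientation: [-0.002, 0.7, 0.714, -0.0]
contact_force: [0.0, 0.0, -6.8]
grip_width: 0.458
gripper_force: 95.1
turn [-0.0017 -0.0014 -0.0284] shift [ 0.3802 -0.1043  0.1045] j6 -0.71 t 13.3
turn [-0.0017 -0.0014 -0.0284] shift [ 0.38   -0.104   0.2035] j6 -0.71 t 13.3
```

```bash
python3 -m jog '[[0,0,-0.03,0.06,-0.015,0,0],[0,0,-0.03,0.15,-0.04,0,0],[0,0,-0.03,0.24,-0.065,0,0],[0,0,-0.03,0.33,-0.09,0,0],[0,0,-0.03,0.38,-0.104,0.04,0],[0,0,-0.03,0.38,-0.104,0.1,0],[0,0,-0.03,0.38,-0.104,0.14,0],[0,0,-0.03,0.38,-0.104,0.14,0],[0,0,-0.03,0.38,-0.104,0.14,0]]' 60
python3 - <<'E'
from h import *
go(430.3,-194,60.5,3.7); c=cap("wrist","w3")
E
```

```text
t: 14.42
eef_pos: [431.8, -195.1, 93.4]
orientation: [-0.0, 0.683, 0.73, -0.0]
contact_force: [-0.2, -0.3, -6.8]
grip_width: 0.453
gripper_force: 95.0
turn [-0.0004 -0.0002  0.0016] shift [ 0.0024 -0.0028  0.0658] j6 -0.52 t 14.4
```

View pics/w3.png

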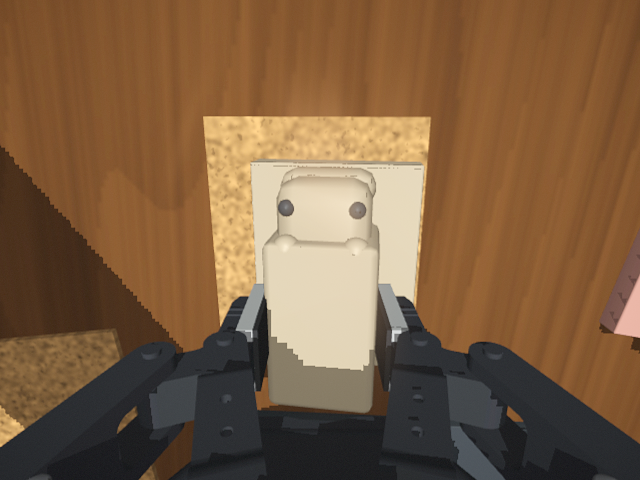

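The hippo's body (px 265–378) is centred in the fingers. Its base (px 251–423) looks shifted about 6 mm to +x, so it may be slightly tilted. I'll lower it gently and check.

```bash
python3 -m jog '[[0,0,0,0.002,-0.01,0.02,0],[0,0,0,0.002,-0.01,0.04,0],[0,0,0,0.002,-0.01,0.05,0],[0,0,0,0.002,-0.01,0.055,0],[0,0,0,0.002,-0.01,0.055,0]]' 60;python3 -m jog '[[0,0,0,0,0,0.003,0],[0,0,0,0,0,0.005,0],[0,0,0,0,0,0.005,0]]' 60
python3 - <<'E'
from h import *
c=cap("side"); u,v=pix(c,[428,-190,30]).astype(int); cv2.imwrite("pics/s4.png",cv2.resize(c["pixels"][v-60:v+50,u-70:u+70],None,fx=5,fy=5,interpolation=cv2.INTER_CUBIC))
s=monitor.state(); print(s["torque"],s["contact_force"])
E
```

```text
t: 15.1
eef_pos: [427.3, -194.5, 66.1]
orientation: [0.0, 0.683, 0.73, 0.0]
contact_force: [0.7, 1.2, -3.0]
grip_width: 0.458
gripper_force: 87.7
t: 15.48
eef_pos: [428.0, -194.8, 64.7]
orientation: [0.001, 0.683, 0.73, 0.0]
contact_force: [0.4, 3.4, 12.8]
grip_width: 0.457
gripper_force: 80.5
[5.34096381e-01 5.92539723e-01 5.87687914e-04] [ 0.4341143   2.75765039 14.32618574]
```

View pics/s4.png

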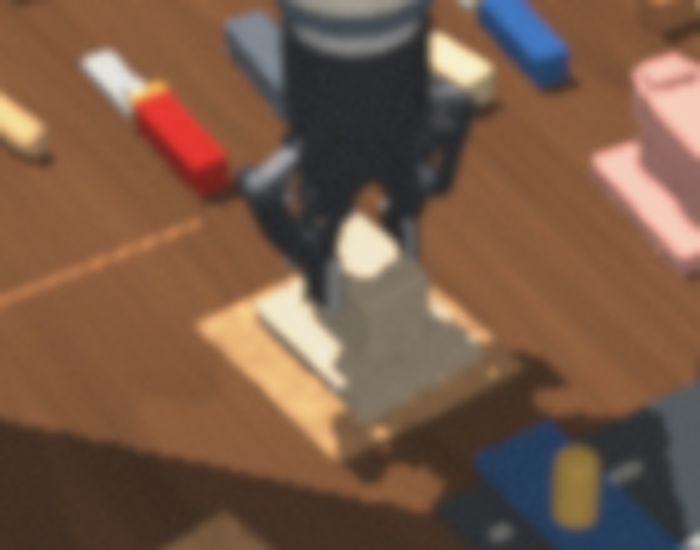

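The base touches the mat almost flat, biased to +x. I'll release and measure.

```bash
python3 -m jog '[[0,0,0,0,0,0,0.52],[0,0,0,0,0,0,0.6],[0,0,0,0,0,0,0.75],[0,0,0,0,0,0,0.75],[0,0,0,0,0,-0.08,0.75],[0,0,0,0,0,-0.2,0.75],[0,0,0,0,0,-0.3,0.75],[0,0,0,0,0,-0.4,0.75],[0,0,0,0,0,-0.4,0.75],[0,0,0,0,0,-0.4,0.75],[0,0,0,0,0,-0.4,0.75]]' 60
python3 - <<'E'
from h import *
c=cap("wrist","w5"); import pickle; pickle.dump(c,open("w5.pkl","wb")); print(pix(c,[430,-190,3]))
E
```

```text
t: 16.9
eef_pos: [426.0, -194.0, 262.0]
orientation: [-0.002, 0.683, 0.73, -0.0]
contact_force: [-0.2, 0.1, -0.4]
grip_width: 0.749
gripper_force: 0.0
[326.30268728 185.98894631]
```

View pics/w5.png

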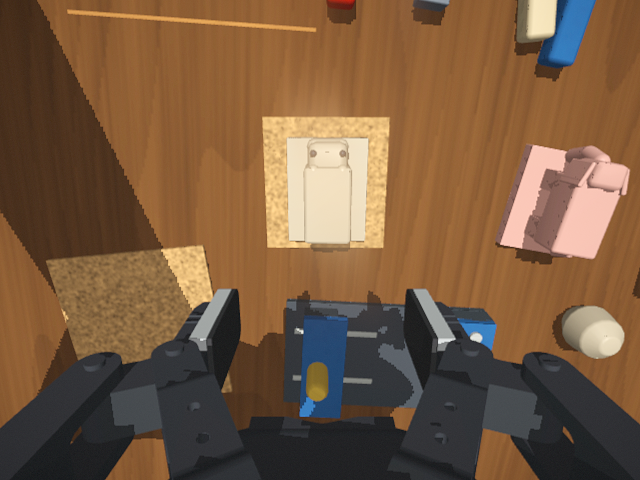

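The hippo now stands flat on the mat: base at px x 287–368, y 137–241, inside mat 263–390 / 117–248. The jaw is still at the rear of the bed. I'll compute the offset from the mat centre, the elephant's pose and the jaw position.

Run:
```python
from h import *
import pickle
c=pickle.load(open("w5.pkl","rb"))
f=lambda P,z:[ray(c,p,z)[0,:2].round(1).tolist() for p in P]
B=f([(287,138),(368,137),(367,241),(288,240)],17); M=f([(263,117),(389,117),(385,248),(267,248)],3)
print(np.mean(B,0),np.mean(M,0)); print(B);print(M)
m=cv2.inRange(hsv(c),np.array((0,30,100)),np.array((15,150,255))); mm=np.zeros_like(m); mm[130:270,490:635]=255
ct=max(cv2.findContours(m&mm,cv2.RETR_EXTERNAL,cv2.CHAIN_APPROX_NONE)[0],key=cv2.contourArea)
q=cv2.approxPolyDP(ct,5,True)[:,0]; print([(p.tolist(),ray(c,p,14)[0,:2].round(1).tolist()) for p in q])
print("jaw toe",f([(347,317),(341,416),(302,317)],35),"knob",f([(318,372)],72))
E=[648.4,-190.6]; yw=np.radians(-6.2); g=np.array(E)+(-4)*np.array([-np.sin(yw),np.cos(yw)]); print(g)
go(*g,150,-6.2); go(*g,57,-6.2)
```

```text
[ 431.175 -192.25 ] [ 429.65 -189.7 ]
[[390.3, -145.4], [464.8, -139.4], [474.1, -239.9], [395.5, -244.3]]
[[365.7, -128.5], [484.3, -120.4], [495.5, -250.7], [373.1, -259.2]]
[([526, 143], [612.7, -134.9]), ([495, 240], [602.4, -231.0]), ([594, 258], [706.5, -243.1]), ([626, 194], [719.7, -176.0]), ([630, 169], [716.4, -152.0]), ([593, 145], [675.4, -132.4]), ([565, 151], [650.7, -139.7])]
jaw toe [[459.6, -315.7], [463.5, -437.1], [414.4, -318.8]] knob [[433.3, -355.0]]
[ 647.96800258 -194.57660386]
turn [-0.0018 -0.0008  0.1116] shift [-0.0312  0.4433  0.2228] j6 -0.52 t 16.9
turn [-0.0018 -0.0008  0.1116] shift [-0.0315  0.4438  0.4088] j6 -0.52 t 16.9
```

```bash
python3 -m jog '[[0,0,0.1116,0,0.1,0,0.8],[0,0,0.1116,-0.01,0.2,0,0.8],[0,0,0.1116,-0.02,0.3,0.05,0.8],[0,0,0.1116,-0.03,0.4,0.1,0.8],[0,0,0.1116,-0.031,0.444,0.15,0.8],[0,0,0.1116,-0.031,0.444,0.15,0.8],[0,0,0.1116,-0.031,0.444,0.15,0.8],[0,0,0.1116,-0.031,0.444,0.15,0.8]]'
python3 - <<'E'
from h import *
c=cap("wrist","w6"); import pickle; pickle.dump(c,open("w6.pkl","wb"))
H=hsv(c); m=cv2.inRange(H,np.array((0,30,60)),np.array((15,140,255)))
ct=max(cv2.findContours(m,cv2.RETR_EXTERNAL,cv2.CHAIN_APPROX_NONE)[0],key=cv2.contourArea)
q=cv2.approxPolyDP(ct,6,True)[:,0]; print([(p.tolist(),ray(c,p,14)[0,:2].round(1).tolist()) for p in q])
E
```

```text
t: 17.95
eef_pos: [649.0, -195.3, 189.6]
orientation: [0.0, 0.744, 0.668, 0.0]
contact_force: [-0.3, -0.0, 0.3]
grip_width: 0.802
gripper_force: 0.0
[([307, 119], [646.1, -126.0]), ([291, 130], [633.3, -132.6]), ([295, 136], [635.8, -137.2]), ([273, 137], [619.3, -136.1]), ([276, 261], [607.5, -234.8]), ([355, 272], [671.3, -251.5]), ([355, 262], [672.0, -242.7]), ([369, 261], [683.5, -243.0]), ([374, 138], [694.4, -145.0]), ([341, 136], [670.0, -140.9]), ([335, 118], [666.8, -127.5]), ([316, 118], [652.8, -126.0]), ([313, 127], [649.9, -132.2])]
```

View pics/w6.png

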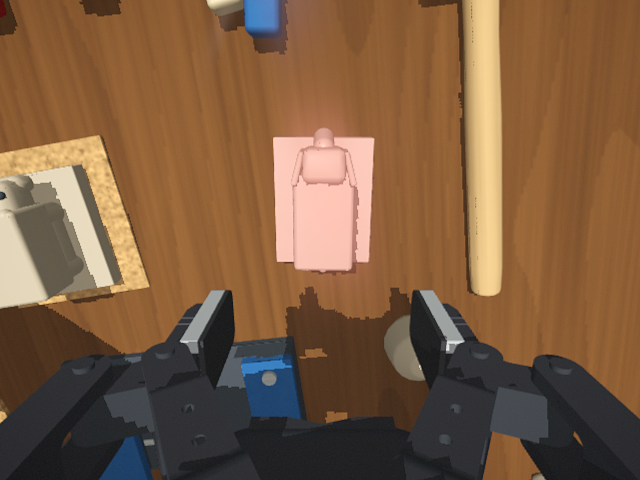

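The elephant sits square in view: base corners (273,137), (374,138), (369,261), (276,261). That gives a centre of (651.2,-189.7) and a yaw of -6.6°. I'll grasp it.

Run:
```python
from h import *
go(650.7,-193.7,56,-6.6)
c=cap("wrist"); print(ray(c,(410,345),30))
```

```text
turn [0.0009 0.0002 0.0042] shift [0.0036 0.0024 0.2676] j6 -0.2 t 18.0
[[ 710.93174999 -315.35010066   30.        ]]
```

```bash
python3 -m jog '[[0,0,0.004,0.0036,0.0024,0.08,0.8],[0,0,0.004,0.0036,0.0024,0.16,0.8],[0,0,0.004,0.0036,0.0024,0.22,0.8],[0,0,0.004,0.0036,0.0024,0.267,0.8],[0,0,0.004,0.0036,0.0024,0.267,0.8],[0,0,0.004,0.0036,0.0024,0.267,0],[0,0,0.004,0.0036,0.0024,0.267,0],[0,0,0.004,0.0036,0.0024,0.267,0],[0,0,0.004,0.0036,0.0024,0.267,0],[0,0,0.004,0.0036,0.0024,0.267,0],[0,0,0.004,0.0036,0.0024,0.267,0]]' 70; python3 -m jog '[[0,0,0,0,0,-0.03,0],[0,0,0,0,0,-0.1,0],[0,0,0,0,0,-0.18,0],[0,0,0,0,0,-0.24,0],[0,0,0,0,0,-0.24,0],[0,0,0,0,0,-0.24,0]]' 70
python3 - <<'E'
from h import *
a=np.radians(1); v=np.array([521.3,-378.3]); R=np.array([[np.cos(a),-np.sin(a)],[np.sin(a),np.cos(a)]])
for x in (-8,22): print(x, v+R@[x,-4])
g=v+R@[-8,-4]; go(*g,178,1); go(*g,66,1)
E
```

```text
t: 19.42
eef_pos: [651.8, -193.7, 56.9]
orientation: [0.001, 0.746, 0.666, 0.001]
contact_force: [-0.5, -0.1, 6.5]
grip_width: 0.454
gripper_force: 73.4
t: 20.18
eef_pos: [649.7, -192.9, 173.7]
orientation: [-0.001, 0.746, 0.666, -0.001]
contact_force: [0.4, 0.6, -6.3]
grip_width: 0.452
gripper_force: 72.4
-8 [ 513.37102806 -382.43901003]
22 [ 543.36645892 -381.91543784]
turn [-0.0014 -0.0004 -0.0839] shift [-0.4076 -0.2276 -0.0083] j6 -0.19 t 20.2
turn [-0.0014 -0.0004 -0.0839] shift [-0.4077 -0.2271  0.2157] j6 -0.19 t 20.2
```

```bash
python3 -m jog '[[0,0,-0.084,-0.08,-0.045,0,0],[0,0,-0.084,-0.18,-0.1,0,0],[0,0,-0.084,-0.28,-0.155,0,0],[0,0,-0.084,-0.37,-0.2,0,0],[0,0,-0.084,-0.4077,-0.2274,0,0],[0,0,-0.084,-0.4077,-0.2274,0.03,0],[0,0,-0.084,-0.4077,-0.2274,0.1,0],[0,0,-0.084,-0.4077,-0.2274,0.16,0],[0,0,-0.084,-0.4077,-0.2274,0.16,0],[0,0,-0.084,-0.4077,-0.2274,0.16,0]]' 70
python3 - <<'E'
from h import *
c=cap("wrist","w7"); go(513.4,-382.4,65.5,1)
E
```

```text
t: 21.42
eef_pos: [515.3, -382.3, 95.1]
orientation: [0.0, 0.701, 0.714, 0.0]
contact_force: [-0.6, -0.4, -6.0]
grip_width: 0.458
gripper_force: 72.3
turn [0.0008 0.0005 0.0006] shift [ 0.0008 -0.0045  0.0607] j6 -0.68 t 21.5
```

View pics/w7.png

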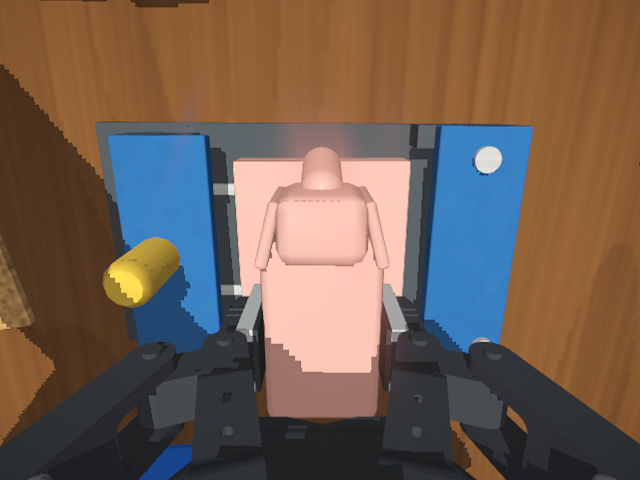

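The elephant hangs level and centred (base px 235–410), clear of both the lip and the jaw. I'll lower it onto the bed.

```bash
python3 -m jog '[[0,0,0,0.001,-0.0045,0.02,0],[0,0,0,0.001,-0.0045,0.04,0],[0,0,0,0.001,-0.0045,0.054,0],[0,0,0,0.001,-0.0045,0.056,0],[0,0,0,0.001,-0.0045,0.058,0],[0,0,0,0.001,-0.0045,0.059,0]]' 70
```

```text
t: 22.22
eef_pos: [512.5, -382.5, 65.7]
orientation: [0.0, 0.701, 0.713, 0.0]
contact_force: [0.4, -0.3, -5.8]
grip_width: 0.454
gripper_force: 72.6
```

```bash
python3 -m jog '[[0,0,0,0,0,0.001,0],[0,0,0,0,0,0.002,0],[0,0,0,0,0,0.003,0],[0,0,0,0,0,0.003,0]]' 70
```

```text
t: 22.72
eef_pos: [512.4, -382.5, 64.9]
orientation: [0.0, 0.701, 0.713, 0.0]
contact_force: [-3.6, 1.9, 5.8]
grip_width: 0.452
gripper_force: 74.0
```

```bash
python3 -m jog '[[0,0,0,0,0.01,0,0],[0,0,0,0,0.02,0,0],[0,0,0,0,0.03,0,0],[0,0,0,0,0.04,0,0],[0,0,0,0,0.05,0,0],[0,0,0,0,0.056,0,0],[0,0,0,0,0.056,0,0]]' 70; python3 -m jog '[[0,0,0,0,0.003,0,0],[0,0,0,0,0.005,0,0],[0,0,0,0,0.006,0,0],[0,0,0,0,0.006,0,0],[0,0,0,0,0.006,0,0]]' 70
```

```text
t: 23.6
eef_pos: [540.5, -382.5, 64.9]
orientation: [0.001, 0.701, 0.713, -0.0]
contact_force: [-4.8, 0.0, 5.2]
grip_width: 0.453
gripper_force: 74.0
t: 24.22
eef_pos: [542.9, -382.4, 64.9]
orientation: [0.0, 0.701, 0.713, -0.0]
contact_force: [-7.5, -0.1, 7.1]
grip_width: 0.45
gripper_force: 74.4
```

```bash
python3 -m jog '[[0,0,0,0,0.002,0,0],[0,0,0,0,0.003,0,0],[0,0,0,0,0.003,0,0]]' 70; python3 -m jog '[[0,0,0,0,0.002,0,0],[0,0,0,0,0.003,0,0],[0,0,0,0,0.003,0,0]]' 70
```

```text
t: 24.6
eef_pos: [543.1, -382.4, 65.0]
orientation: [-0.001, 0.701, 0.713, -0.001]
contact_force: [-10.8, -0.2, 10.7]
grip_width: 0.457
gripper_force: 74.8
t: 24.98
eef_pos: [543.3, -382.3, 65.1]
orientation: [-0.002, 0.701, 0.713, -0.002]
contact_force: [-15.9, -0.7, 14.9]
grip_width: 0.454
gripper_force: 75.3
```

```bash
python3 -m jog '[[0,0,0,0,-0.003,0,0],[0,0,0,0,-0.003,0,0.52],[0,0,0,0,-0.003,0,0.6],[0,0,0,0,-0.003,0,0.7],[0,0,0,0,-0.003,0,0.75],[0,0,0,0,-0.003,-0.08,0.75],[0,0,0,0,-0.003,-0.18,0.75],[0,0,0.11,0,-0.05,-0.22,0.75],[0,0,0.22,0,-0.1,-0.22,0.75],[0,0,0.33,0,-0.15,-0.22,0.75],[0,0,0.44,0,-0.2,-0.22,0.75],[0,0,0.55,0,-0.216,-0.22,0.75],[0,0,0.66,0,-0.216,-0.22,0.75],[0,0,0.77,0,-0.216,-0.22,0.75],[0,0,0.88,0,-0.216,-0.22,0.75],[0,0,0.98,0,-0.216,-0.22,0.75],[0,0,0.98,0,-0.216,-0.22,0.75],[0,0,0.98,0,-0.216,-0.22,0.75]]' 70
python3 - <<'E'
from h import *
go(433.4,-380,62.5,-89)
E
```

```text
t: 27.22
eef_pos: [438.4, -383.7, 174.0]
orientation: [0.0, 1.0, 0.026, 0.0]
contact_force: [0.6, 1.2, 0.8]
grip_width: 0.751
gripper_force: 0.0
turn [ 0.    -0.     0.022] shift [-0.0096 -0.0078  0.223 ] j6 0.78 t 27.2
```

```bash
python3 - <<'E'
from h import *
c=cap("wrist","w8")
m=cv2.inRange(hsv(c),np.array((0,30,60)),np.array((15,140,255)))
ct=max(cv2.findContours(m,cv2.RETR_EXTERNAL,cv2.CHAIN_APPROX_NONE)[0],key=cv2.contourArea)
q=cv2.approxPolyDP(ct,5,True)[:,0]; print([(p.tolist(),ray(c,p,22)[0,:2].round(1).tolist()) for p in q])
E
python3 -m jog '[[0,0,0.022,-0.0096,-0.0078,0.07,0.7],[0,0,0.022,-0.0096,-0.0078,0.15,0.6],[0,0,0.022,-0.0096,-0.0078,0.2,0.6],[0,0,0.022,-0.0096,-0.0078,0.223,0.6],[0,0,0.022,-0.0096,-0.0078,0.223,0.6],[0,0,0.022,-0.0096,-0.0078,0.223,0],[0,0,0.022,-0.0096,-0.0078,0.223,0],[0,0,0.022,-0.0096,-0.0078,0.223,0],[0,0,0.022,-0.0096,-0.0078,0.223,0],[0,0,0.022,-0.0096,-0.0078,0.223,0]]' 40
```

```text
[([438, 4], [581.2, -449.8]), ([416, 55], [551.1, -439.5]), ([400, 48], [554.7, -428.7]), ([401, 21], [570.4, -427.6]), ([388, 13], [574.5, -418.8]), ([270, 14], [570.0, -344.2]), ([276, 6], [574.7, -347.9]), ([236, 13], [569.4, -322.7]), ([228, 41], [552.9, -317.4]), ([216, 8], [571.6, -310.1]), ([205, 70], [534.7, -302.0]), ([225, 31], [558.7, -315.6]), ([228, 76], [531.8, -317.0]), ([229, 64], [539.2, -317.8]), ([246, 83], [528.1, -328.9]), ([247, 120], [504.4, -329.5]), ([282, 122], [504.4, -353.4]), ([290, 138], [494.0, -359.1]), ([292, 130], [499.5, -360.4]), ([295, 137], [494.9, -362.6]), ([326, 135], [497.4, -383.8]), ([337, 143], [492.4, -391.8]), ([333, 139], [494.9, -388.8]), ([344, 137], [496.7, -396.3]), ([345, 124], [505.3, -396.4]), ([399, 122], [508.6, -433.1]), ([406, 91], [528.7, -435.6]), ([414, 91], [529.0, -440.9]), ([413, 105], [520.1, -441.3]), ([423, 42], [559.0, -443.1]), ([433, 38], [561.7, -449.2])]
t: 28.52
eef_pos: [433.9, -380.1, 63.8]
orientation: [0.0, 1.0, 0.007, 0.001]
contact_force: [0.2, 2.7, 5.8]
grip_width: 0.242
gripper_force: 39.3
```

The base front edge is at x of about 505, which matches home. Now I'll push the jaw up.

```bash
python3 -m jog '[[0,0,0,0.015,0,0,0],[0,0,0,0.03,0,0,0],[0,0,0,0.045,0,0,0],[0,0,0,0.06,0,0,0],[0,0,0,0.075,0,0,0],[0,0,0,0.088,0,0,0],[0,0,0,0.096,0,0,0],[0,0,0,0.1,0,0,0],[0,0,0,0.104,0,0,0],[0,0,0,0.106,0,0,0],[0,0,0,0.107,0,0,0],[0,0,0,0.107,0,0,0]]' 40;  python3 -m jog '[[0,0,0,0.002,0,0,0],[0,0,0,0.003,0,0,0],[0,0,0,0.003,0,0,0]]' 40
```

```text
t: 30.02
eef_pos: [486.8, -379.4, 63.9]
orientation: [0.0, 1.0, 0.007, 0.0]
contact_force: [-2.7, 1.8, 5.7]
grip_width: 0.244
gripper_force: 39.4
t: 30.4
eef_pos: [487.9, -379.4, 63.9]
orientation: [0.0, 1.0, 0.007, -0.0]
contact_force: [-3.2, 0.7, 7.7]
grip_width: 0.238
gripper_force: 39.5
```

```bash
python3 -m jog '[[0,0,0,0.002,0,0,0],[0,0,0,0.003,0,0,0],[0,0,0,0.003,0,0,0]]' 40;  python3 -m jog '[[0,0,0,0.002,0,0,0],[0,0,0,0.002,0,0,0],[0,0,0,0.002,0,0,0]]' 40
```

```text
t: 30.78
eef_pos: [488.1, -379.3, 63.8]
orientation: [-0.0, 1.0, 0.007, -0.001]
contact_force: [-9.9, 0.6, 11.4]
grip_width: 0.243
gripper_force: 39.8
t: 31.15
eef_pos: [488.1, -379.3, 63.8]
orientation: [-0.0, 1.0, 0.007, -0.002]
contact_force: [-14.4, -0.9, 13.3]
grip_width: 0.239
gripper_force: 40.0
```

```bash
python3 -m jog '[[0,0,0,-0.005,0,0,0],[0,0,0,-0.005,0,0,0.5],[0,0,0,-0.005,0,0,0.6],[0,0,0,-0.005,0,-0.06,0.6],[0,0,0,-0.005,0,-0.16,0.6],[0,0,-0.1,-0.005,0,-0.25,0.6],[0,0,-0.2,-0.005,-0.08,-0.35,0.75],[0,0,-0.3,-0.005,-0.18,-0.45,0.8],[0,0,-0.4,0.03,-0.28,-0.55,0.8],[0,0,-0.5,0.05,-0.38,-0.63,0.8],[0,0,-0.6,0.08,-0.48,-0.63,0.8],[0,0,-0.7,0.1,-0.58,-0.63,0.8],[0,0,-0.8,0.12,-0.68,-0.63,0.8],[0,0,-0.9,0.12,-0.78,-0.63,0.8],[0,0,-0.99,0.12,-0.88,-0.63,0.8],[0,0,-0.99,0.12,-0.88,-0.63,0.8],[0,0,-0.99,0.12,-0.88,-0.63,0.8],[0,0,-0.99,0.12,-0.88,-0.63,0.8]]' 40
python3 - <<'E'
from h import *
c=cap("wrist","w9"); import pickle; pickle.dump(c,open("w9.pkl","wb")); print(monitor.state()["joint_positions"].round(2))
E
```

```text
t: 33.4
eef_pos: [544.5, 60.6, 377.5]
orientation: [0.0, 0.708, 0.706, -0.0]
contact_force: [-0.5, -0.9, -0.4]
grip_width: 0.8
gripper_force: 0.0
[ 0.09  0.18  1.66 -0.    1.3   0.09]
```

View pics/w9.png

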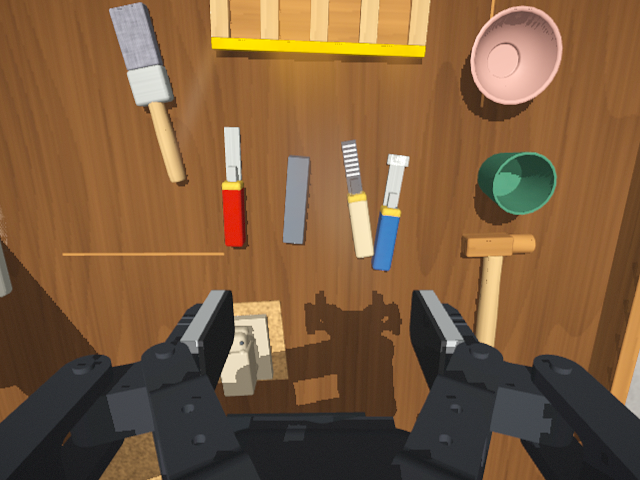

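The wrist view shows:
- The scraper has been knocked. Its handle is now at (387,240) next to the rasp handle at (360,225).
- File at (234,215), slate at (297,200).
- The tray's yellow end runs (212,45)–(425,50).

I'll compute poses and the rasp–scraper gap.

```bash
cat > tools.py <<'E'
from h import *
import sys
C=dict(scraper=((102,150,60),(125,255,255)),file=((0,190,90),(6,255,255)),rasp=((17,15,150),(32,115,255)),slate=((95,15,40),(125,110,220)))
def handle(c,n,roi=None,z=24):
    m=cv2.inRange(hsv(c),*map(np.array,C[n]))
    if roi: mm=np.zeros_like(m); x0,y0,x1,y1=roi; mm[y0:y1,x0:x1]=255; m&=mm
    m=cv2.morphologyEx(m,cv2.MORPH_OPEN,np.ones((3,3)))
    ct=max(cv2.findContours(m,cv2.RETR_EXTERNAL,cv2.CHAIN_APPROX_NONE)[0],key=cv2.contourArea)
    b=cv2.boxPoints(cv2.minAreaRect(ray(c,ct[:,0],z)[:,:2].astype(np.float32)))
    e=[b[1]-b[0],b[2]-b[1]]; l=[np.linalg.norm(v) for v in e]; i=int(l[1]>l[0]); u=e[i]/l[i]; u=u*np.sign(u[1])
    return b.mean(0),np.degrees(np.arctan2(u[1],u[0])),max(l),min(l),u
E
python3 - <<'E'
from tools import *
import pickle
c=pickle.load(open("w9.pkl","rb"))
for n,r in dict(scraper=(365,180,415,280),file=(215,170,255,255),rasp=(335,190,380,265),slate=(275,145,320,255)).items():
    m,a,L,w,u=handle(c,n,r); butt=m-u*L/2; print(n,m.round(1),round(a,1),L.round(1),w.round(1),"butt",butt.round(1),"grip",(butt+67*u).round(1))
m=cv2.inRange(hsv(c),np.array((24,180,120)),np.array((33,255,255))); m[:30]=0;m[65:]=0
ct=max(cv2.findContours(m,cv2.RETR_EXTERNAL,cv2.CHAIN_APPROX_NONE)[0],key=cv2.contourArea)[:,0]
q=cv2.approxPolyDP(ct,4,True)[:,0]; print([(p.tolist(),ray(c,p,15)[0,:2].round(1).tolist()) for p in q])
E
```

```text
scraper [627.1 -28.4] 82.8 72.4 22.3 butt [622.5 -64.3] grip [630.9   2.2]
file [433.3   5.1] 88.6 73.7 26.4 butt [432.4 -31.8] grip [434.   35.2]
rasp [595.4  -9.7] 99.3 75.3 24.2 butt [601.5 -46.8] grip [590.7  19.3]
slate [511.6  26.7] 84.9 108.0 25.0 butt [506.9 -27.1] grip [512.8  39.7]
[([211, 38], [419.9, 214.7]), ([212, 48], [420.2, 204.3]), ([403, 56], [638.7, 195.4]), ([423, 56], [661.7, 195.4]), ([425, 51], [663.6, 200.7]), ([418, 45], [655.2, 207.0])]
```

```bash
python3 -m jog '[[0,0,0,0.1,0,0,0.8],[0,0,0,0.2,0,0,0.8],[0,0,0,0.3,0,0,0.8],[0,0,0,0.36,0,0,0.8],[0,0,0,0.36,0,0,0.8],[0,0,0,0.36,0,0,0.8]]' 40
python3 - <<'E'
from h import *
c=cap("wrist","w10"); import pickle; pickle.dump(c,open("w10.pkl","wb"))
E
```

```text
t: 34.2
eef_pos: [544.9, 240.5, 377.4]
orientation: [0.0, 0.708, 0.706, -0.0]
contact_force: [0.9, -0.9, 0.2]
grip_width: 0.801
gripper_force: 0.0
```

View pics/w10.png

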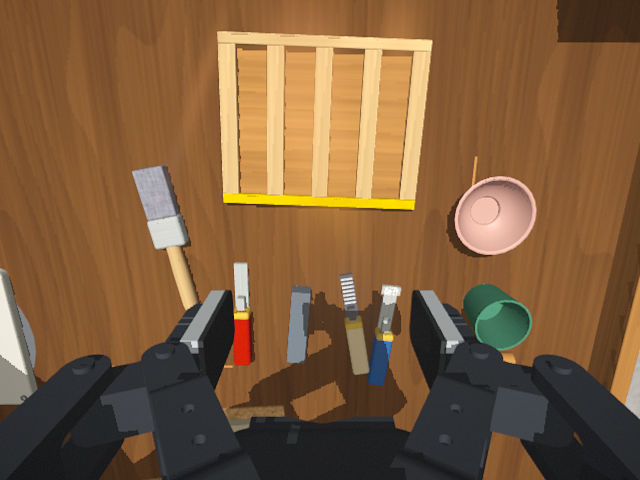

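The tray's corners are (219,32), (432,40), (414,208) and (223,202). I'll compute the tray frame and slot targets.

Run:
```python
from h import *
import pickle
c=pickle.load(open("w10.pkl","rb"))
P=np.array([ray(c,p,15)[0,:2] for p in [(219,33),(432,41),(414,208),(223,202)]]); print(P.round(1))
print([np.linalg.norm(P[i]-P[(i+1)%4]).round(1) for i in range(4)])
for i,j in((0,1),(3,2),(3,0),(2,1)): d=P[j]-P[i]; print(np.degrees(np.arctan2(d[1],d[0])).round(2))
ctr=P.mean(0); print("ctr",ctr)
```

```text
[[429.5 399.5]
 [670.9 391. ]
 [663.5 196.1]
 [419.5 204.3]]
[np.float64(241.5), np.float64(195.0), np.float64(244.1), np.float64(195.5)]
-2.03
-1.93
87.06
87.83
ctr [545.86346487 297.71037141]
```

Run:
```python
from h import *
go(589.3,27.2,170,9.3)
```

```text
turn [-1.000e-04  3.000e-04 -1.051e-01] shift [-0.4257  0.09    0.4151] j6 0.4 t 34.2
```

```bash
python3 -m jog '[[0,0,-0.105,-0.1,0.02,0.1,0.5],[0,0,-0.105,-0.2,0.045,0.2,0.5],[0,0,-0.105,-0.3,0.065,0.3,0.5],[0,0,-0.105,-0.4,0.09,0.4,0.4],[0,0,-0.105,-0.426,0.09,0.415,0.36],[0,0,-0.105,-0.426,0.09,0.415,0.36],[0,0,-0.105,-0.426,0.09,0.415,0.36],[0,0,-0.105,-0.426,0.09,0.415,0.36]]' 40
python3 - <<'E'
from tools import *
c=cap("wrist","w11"); print("pred",pix(c,[595.4,-9.7,24]),pix(c,[627,-28,24]))
for n in("rasp","scraper"):
    p=pix(c,[595.4,-9.7,24] if n=="rasp" else [627,-28,24]).astype(int)
    m,a,L,w,u=handle(c,n,(max(p[0]-70,0),max(p[1]-140,0),p[0]+70,p[1]+140)); butt=m-u*L/2; end=m+u*L/2; print(n,m.round(1),round(a,1),L.round(1),w.round(1),"butt",butt.round(1),"end",end.round(1))
E
```

```text
t: 35.25
eef_pos: [590.1, 29.2, 171.5]
orientation: [0.001, 0.647, 0.763, 0.001]
contact_force: [0.4, -1.2, 0.1]
grip_width: 0.358
gripper_force: 0.0
pred [319.21420352 268.92389347] [355.97815881 297.01095014]
rasp [595.4  -9.5] 99.9 74.3 23.6 butt [601.8 -46.1] end [589.   27.1]
scraper [616.5 -49.9] 83.4 13.9 6.3 butt [615.7 -56.9] end [617.3 -43. ]
```

View pics/w11.png

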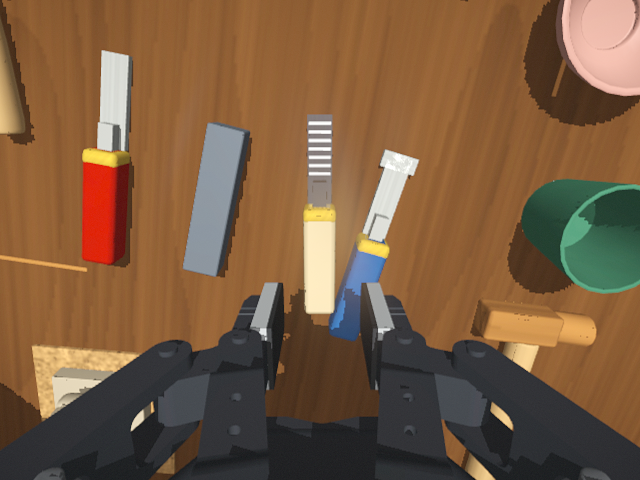

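The rasp is confirmed at (319,260), and the right finger fits beside the scraper's ferrule at (372,245). I'll grip the rasp at its origin.

Run:
```python
from h import *
go(589.1,28,30.5,9.6)
```

```text
turn [ 0.0015  0.0001 -0.0018] shift [-0.0024 -0.003   0.2818] j6 -0.14 t 35.3
```

```bash
python3 -m jog '[[0,0,-0.002,-0.0024,-0.003,0.08,0.36],[0,0,-0.002,-0.0024,-0.003,0.16,0.36],[0,0,-0.002,-0.0024,-0.003,0.22,0.36],[0,0,-0.002,-0.0024,-0.003,0.26,0.36],[0,0,-0.002,-0.0024,-0.003,0.281,0.36],[0,0,-0.002,-0.0024,-0.003,0.281,0.36],[0,0,-0.002,-0.0024,-0.003,0.281,0],[0,0,-0.002,-0.0024,-0.003,0.281,0],[0,0,-0.002,-0.0024,-0.003,0.281,0],[0,0,-0.002,-0.0024,-0.003,0.281,0]]' 45; python3 -m jog '[[0,0,0,0,0,-0.03,0],[0,0,0,0,0,-0.08,0],[0,0,0,0,0,-0.12,0],[0,0,0,0,0,-0.12,0]]' 45
python3 - <<'E'
from h import *
go(573.9,296.7,88,-2);go(573.9,296.7,36,-2)
E
```

```text
t: 36.55
eef_pos: [588.7, 27.1, 30.3]
orientation: [0.0, 0.646, 0.764, 0.0]
contact_force: [-0.1, 1.1, 6.9]
grip_width: 0.266
gripper_force: 45.5
t: 37.05
eef_pos: [589.4, 27.1, 91.6]
orientation: [0.001, 0.646, 0.764, 0.001]
contact_force: [0.7, -0.6, -0.9]
grip_width: 0.268
gripper_force: 44.7
turn [2.400e-03 1.000e-04 1.284e-01] shift [0.5368 0.0588 0.0071] j6 -0.14 t 37.0
turn [2.400e-03 1.000e-04 1.284e-01] shift [0.5369 0.0584 0.1111] j6 -0.14 t 37.0
```

```bash
python3 -m jog '[[0,0,0.06,0.09,0.01,0,0],[0,0,0.128,0.2,0.02,0,0],[0,0,0.128,0.31,0.035,0,0],[0,0,0.128,0.42,0.05,0,0],[0,0,0.128,0.51,0.058,0,0],[0,0,0.128,0.537,0.058,0,0],[0,0,0.128,0.537,0.058,0.03,0],[0,0,0.128,0.537,0.058,0.07,0],[0,0,0.128,0.537,0.058,0.09,0],[0,0,0.128,0.537,0.058,0.09,0]]' 45
python3 - <<'E'
from h import *
go(573.9,296.7,36,-2)
E
```

```text
t: 38.3
eef_pos: [571.5, 295.3, 42.8]
orientation: [-0.0, 0.72, 0.694, -0.001]
contact_force: [-0.2, -0.2, -0.5]
grip_width: 0.267
gripper_force: 44.6
turn [-0.0017  0.0009 -0.0005] shift [0.0031 0.0047 0.0136] j6 0.49 t 38.3
```

```bash
python3 -m jog '[[0,0,0,0.003,0.0045,0,0],[0,0,0,0.003,0.0045,0.005,0],[0,0,0,0.003,0.0045,0.011,0],[0,0,0,0.003,0.0045,0.013,0],[0,0,0,0.003,0.0045,0.014,0]]' 45
```

```text
t: 38.92
eef_pos: [574.4, 298.2, 37.5]
orientation: [-0.0, 0.719, 0.695, -0.0]
contact_force: [0.4, 0.5, -1.5]
grip_width: 0.262
gripper_force: 44.7
```

```bash
python3 -m jog '[[0,0,0,0,0,0.002,0],[0,0,0,0,0,0.004,0],[0,0,0,0,0,0.004,0]]' 45; python3 -m jog '[[0,0,0,0,0,0,0.33],[0,0,0,0,0,0,0.38],[0,0,0,0,0,0,0.38],[0,0,0,0,0,-0.06,0.38],[0,0,0,0,0,-0.16,0.38],[0,0,0,-0.1,0,-0.26,0.38],[0,0,0,-0.2,0.03,-0.26,0.38],[0,0,0,-0.3,0.06,-0.26,0.38],[0,0,0,-0.4,0.09,-0.26,0.38],[0,0,0,-0.5,0.11,-0.26,0.38],[0,0,0,-0.58,0.11,-0.26,0.4],[0,0,0,-0.58,0.11,-0.26,0.4],[0,0,0,-0.58,0.11,-0.26,0.4]]'
python3 - <<'E'
from tools import *
c=cap("wrist","w12")
for n,P in dict(scraper=[627,-28,24],slate=[511.6,26.7,24],file=[433.3,5.1,24]).items():
    p=pix(c,P).astype(int); print(n,p,end=" ")
    if p[0]>0:
        m,a,L,w,u=handle(c,n,(max(p[0]-70,0),max(p[1]-140,0),p[0]+70,min(p[1]+140,290))); butt=m-u*L/2; print(m.round(1),round(a,1),L.round(1),w.round(1),"butt",butt.round(1),"end",(m+u*L/2).round(1))
t=cap("top","t12"); m,a,L,w,u=handle(t,"rasp",(155,180,235,280),29); print("rasp in tray",m,a,L,w)
go(631,2.5,30.5,-7)
E
```

```text
t: 39.3
eef_pos: [574.5, 298.1, 35.4]
orientation: [-0.0, 0.719, 0.695, -0.0]
contact_force: [0.2, 1.5, -1.6]
grip_width: 0.266
gripper_force: 44.7
t: 40.92
eef_pos: [619.5, 6.6, 165.6]
orientation: [-0.0, 0.719, 0.695, 0.0]
contact_force: [0.1, 0.2, 0.5]
grip_width: 0.401
gripper_force: 0.0
scraper [333 266] [619.1 -44.1] 178.0 6.0 4.1 butt [622.1 -44.2] end [616.1 -44. ]
slate [164 197] [515.3  26.9] 84.7 109.6 32.0 butt [510.2 -27.7] end [520.3  81.5]
file [ 59 231] [438.2   6.6] 88.7 75.4 34.5 butt [437.3 -31.1] end [439.1  44.3]
rasp in tray [473.11868 234.7527 ] 179.38515 119.34672 109.15315
turn [ 0.     -0.0001  0.0566] shift [-0.0092  0.0233  0.2702] j6 0.03 t 41.0
```

Run:
```python
from tools import *
C["scraper"]=((95,60,30),(130,255,255))
c=cap("wrist","w12b"); p=pix(c,[627,-28,24]).astype(int)
print(hsv(c)[p[1]-30:p[1]+40:12,p[0]].tolist())
m,a,L,w,u=handle(c,"scraper",(p[0]-60,p[1]-100,p[0]+60,p[1]+60)); butt=m-u*L/2; print(m.round(1),round(a,1),L.round(1),w.round(1),"butt",butt.round(1),"end",(m+u*L/2).round(1))
```

```text
[[109, 98, 231], [107, 116, 233], [106, 128, 233], [105, 140, 233], [104, 149, 236], [104, 155, 238]]
[627.1 -28.6] 83.1 73.9 23.9 butt [622.7 -65.2] end [631.6   8.1]
```

```bash
python3 -m jog '[[0,0,0.057,-0.0115,0.023,0.08,0.42],[0,0,0.057,-0.0115,0.023,0.16,0.42],[0,0,0.057,-0.0115,0.023,0.22,0.42],[0,0,0.057,-0.0115,0.023,0.26,0.42],[0,0,0.057,-0.0115,0.023,0.27,0.42],[0,0,0.057,-0.0115,0.023,0.27,0.42],[0,0,0.057,-0.0115,0.023,0.27,0],[0,0,0.057,-0.0115,0.023,0.27,0],[0,0,0.057,-0.0115,0.023,0.27,0],[0,0,0.057,-0.0115,0.023,0.27,0]]' 45; python3 -m jog '[[0,0,0,0,0,-0.03,0],[0,0,0,0,0,-0.08,0],[0,0,0,0,0,-0.12,0],[0,0,0,0,0,-0.12,0]]' 45
python3 - <<'E'
from h import *
go(629.5,287,44,-2)
E
```

```text
t: 42.32
eef_pos: [631.9, 0.3, 31.9]
orientation: [0.001, 0.75, 0.662, 0.001]
contact_force: [-0.4, 0.2, 6.6]
grip_width: 0.265
gripper_force: 45.8
t: 42.82
eef_pos: [632.1, 0.2, 92.7]
orientation: [0.001, 0.75, 0.662, 0.001]
contact_force: [-0.1, 0.3, -1.6]
grip_width: 0.269
gripper_force: 45.0
turn [ 0.0024 -0.0001 -0.0567] shift [ 0.5685 -0.0764  0.0974] j6 0.11 t 42.8
```

```bash
python3 -m jog '[[0,0,-0.057,0.09,-0.01,0,0],[0,0,-0.057,0.2,-0.025,0,0],[0,0,-0.057,0.31,-0.04,0,0],[0,0,-0.057,0.42,-0.055,0,0],[0,0,-0.057,0.53,-0.07,0,0],[0,0,-0.057,0.567,-0.0755,0,0],[0,0,-0.057,0.567,-0.0755,0.03,0],[0,0,-0.057,0.567,-0.0755,0.07,0],[0,0,-0.057,0.567,-0.0755,0.09,0],[0,0,-0.057,0.567,-0.0755,0.09,0],[0,0,-0.057,0.567,-0.0755,0.09,0]]' 45
python3 - <<'E'
from h import *
go(629.5,286,36,-2)
E
```

```text
t: 44.2
eef_pos: [628.8, 285.7, 45.7]
orientation: [0.0, 0.719, 0.695, 0.0]
contact_force: [0.3, -0.4, -2.1]
grip_width: 0.267
gripper_force: 44.9
turn [ 0.0002 -0.0001 -0.0001] shift [0.0006 0.0014 0.0194] j6 0.44 t 44.2
```

```bash
python3 -m jog '[[0,0,0,0,0.0014,0.006,0],[0,0,0,0,0.0014,0.012,0],[0,0,0,0,0.0014,0.017,0],[0,0,0,0,0.0014,0.019,0],[0,0,0,0,0.0014,0.019,0]]' 45; python3 -m jog '[[0,0,0,0,0,0,0.33],[0,0,0,0,0,0,0.38],[0,0,0,0,0,0,0.38],[0,0,0,0,0,-0.06,0.38],[0,0,0,0,0,-0.16,0.38],[0,0,0,-0.08,-0.03,-0.26,0.38],[0,0,0,-0.16,-0.08,-0.26,0.38],[0,0,0,-0.24,-0.13,-0.26,0.38],[0,0,0,-0.32,-0.18,-0.26,0.38],[0,0,0,-0.4,-0.22,-0.26,0.38],[0,0,0,-0.48,-0.24,-0.26,0.42],[0,0,0,-0.52,-0.24,-0.26,0.42],[0,0,0,-0.52,-0.24,-0.26,0.42],[0,0,0,-0.52,-0.24,-0.26,0.42]]'
python3 - <<'E'
from tools import *
c=cap("wrist","w13")
for n,P in dict(slate=[511.6,26.7,24],file=[433.3,5.1,24]).items():
    p=pix(c,P).astype(int); print(n,p,end=" ")
    m,a,L,w,u=handle(c,n,(max(p[0]-70,0),max(p[1]-150,0),p[0]+70,min(p[1]+150,300))); butt=m-u*L/2; print(m.round(1),round(a,1),L.round(1),w.round(1),"butt",butt.round(1),"end",(m+u*L/2).round(1))
go(511.8,27,30.5,-5)
E
```

```text
t: 44.82
eef_pos: [629.1, 286.3, 36.9]
orientation: [0.0, 0.719, 0.695, 0.0]
contact_force: [-2.7, -1.3, 5.2]
grip_width: 0.266
gripper_force: 45.8
t: 46.58
eef_pos: [500.5, 30.9, 166.1]
orientation: [0.0, 0.719, 0.695, 0.0]
contact_force: [-0.6, 0.1, -0.1]
grip_width: 0.42
gripper_force: 0.0
slate [336 225] [511.6  27.8] 84.8 110.1 25.3 butt [506.6 -27. ] end [516.6  82.6]
file [230 257] [433.5   7.7] 88.6 71.7 26.5 butt [432.6 -28.1] end [434.4  43.6]
turn [ 0.0001 -0.0001  0.034 ] shift [-0.0075  0.0229  0.2711] j6 0.07 t 46.6
```

```bash
python3 -m jog '[[0,0,0.034,-0.006,0.0229,0.08,0.42],[0,0,0.034,-0.006,0.0229,0.16,0.42],[0,0,0.034,-0.006,0.0229,0.22,0.42],[0,0,0.034,-0.006,0.0229,0.26,0.42],[0,0,0.034,-0.006,0.0229,0.271,0.42],[0,0,0.034,-0.006,0.0229,0.271,0.42],[0,0,0.034,-0.006,0.0229,0.271,0],[0,0,0.034,-0.006,0.0229,0.271,0],[0,0,0.034,-0.006,0.0229,0.271,0],[0,0,0.034,-0.006,0.0229,0.271,0]]' 45; python3 -m jog '[[0,0,0,0,0,-0.03,0],[0,0,0,0,0,-0.08,0],[0,0,0,0,0,-0.12,0],[0,0,0,0,0,-0.12,0]]' 45
python3 - <<'E'
from h import *
go(517.9,298.7,44,-2)
E
```

```text
t: 47.88
eef_pos: [512.2, 27.3, 31.4]
orientation: [0.0, 0.737, 0.675, 0.001]
contact_force: [-0.9, 2.1, 7.4]
grip_width: 0.287
gripper_force: 45.1
t: 48.38
eef_pos: [512.6, 27.1, 92.4]
orientation: [0.001, 0.737, 0.675, 0.001]
contact_force: [0.5, -0.3, -1.0]
grip_width: 0.291
gripper_force: 44.7
turn [ 0.0022 -0.0002 -0.0337] shift [ 0.5421 -0.0375  0.0968] j6 0.12 t 48.4
```

```bash
python3 -m jog '[[0,0,-0.034,0.09,-0.005,0,0],[0,0,-0.034,0.2,-0.013,0,0],[0,0,-0.034,0.31,-0.022,0,0],[0,0,-0.034,0.42,-0.03,0,0],[0,0,-0.034,0.51,-0.036,0,0],[0,0,-0.034,0.542,-0.0375,0,0],[0,0,-0.034,0.542,-0.0375,0.03,0],[0,0,-0.034,0.542,-0.0375,0.07,0],[0,0,-0.034,0.542,-0.0375,0.09,0],[0,0,-0.034,0.542,-0.0375,0.09,0],[0,0,-0.034,0.542,-0.0375,0.09,0]]' 45
python3 - <<'E'
from h import *
go(517.9,298.7,36.5,-2)
E
```

```text
t: 49.75
eef_pos: [516.9, 298.3, 45.6]
orientation: [0.0, 0.719, 0.695, 0.0]
contact_force: [-0.5, -0.1, -1.6]
grip_width: 0.294
gripper_force: 44.6
turn [ 0.0001 -0.     -0.    ] shift [0.0008 0.0019 0.0182] j6 0.54 t 49.8
```

```bash
python3 -m jog '[[0,0,0,0,0.0019,0.006,0],[0,0,0,0,0.0019,0.012,0],[0,0,0,0,0.0019,0.016,0],[0,0,0,0,0.0019,0.018,0],[0,0,0,0,0.0019,0.018,0]]' 45; python3 -m jog '[[0,0,0,0,0,0,0.35],[0,0,0,0,0,0,0.4],[0,0,0,0,0,0,0.4],[0,0,0,0,0,-0.06,0.4],[0,0,0,0,0,-0.16,0.4],[0,0,0,-0.08,-0.02,-0.26,0.4],[0,0,0,-0.16,-0.05,-0.26,0.4],[0,0,0,-0.24,-0.08,-0.26,0.4],[0,0,0,-0.32,-0.11,-0.26,0.4],[0,0,0,-0.4,-0.14,-0.26,0.4],[0,0,0,-0.48,-0.15,-0.26,0.42],[0,0,0,-0.529,-0.15,-0.26,0.42],[0,0,0,-0.529,-0.15,-0.26,0.42],[0,0,0,-0.529,-0.15,-0.26,0.42]]'
python3 - <<'E'
from tools import *
c=cap("wrist","w14")
p=pix(c,[433.3,5.1,24]).astype(int); print(p)
m,a,L,w,u=handle(c,"file",(max(p[0]-70,0),max(p[1]-150,0),p[0]+70,min(p[1]+150,300))); butt=m-u*L/2; print(m.round(1),round(a,1),L.round(1),w.round(1),"butt",butt.round(1),"end",(m+u*L/2).round(1))
go(434.3,36.5,30.5,-1.4)
E
```

```text
t: 50.38
eef_pos: [517.5, 298.7, 36.5]
orientation: [0.0, 0.719, 0.695, -0.0]
contact_force: [-0.4, -0.9, -1.7]
grip_width: 0.292
gripper_force: 44.6
t: 52.12
eef_pos: [433.8, 37.3, 166.7]
orientation: [0.0, 0.719, 0.695, 0.0]
contact_force: [0.8, -0.0, -0.7]
grip_width: 0.421
gripper_force: 0.0
[321 262]
[430.9   8.2] 88.6 64.9 22.7 butt [430.1 -24.3] end [431.7  40.6]
turn [ 0.0002 -0.0001 -0.006 ] shift [-0.0021  0.001   0.2722] j6 0.09 t 52.2
```

```bash
python3 -m jog '[[0,0,-0.006,-0.002,-0.001,0.08,0.44],[0,0,-0.006,-0.002,-0.001,0.16,0.44],[0,0,-0.006,-0.002,-0.001,0.22,0.44],[0,0,-0.006,-0.002,-0.001,0.26,0.44],[0,0,-0.006,-0.002,-0.001,0.272,0.44],[0,0,-0.006,-0.002,-0.001,0.272,0.44],[0,0,-0.006,-0.002,-0.001,0.272,0],[0,0,-0.006,-0.002,-0.001,0.272,0],[0,0,-0.006,-0.002,-0.001,0.272,0],[0,0,-0.006,-0.002,-0.001,0.272,0]]' 45; python3 -m jog '[[0,0,0,0,0,-0.03,0],[0,0,0,0,0,-0.08,0],[0,0,0,0,0,-0.12,0],[0,0,0,0,0,-0.12,0]]' 45
python3 - <<'E'
from h import *
go(461.6,292,44,-2)
E
```

```text
t: 53.42
eef_pos: [433.7, 36.1, 31.3]
orientation: [0.001, 0.716, 0.698, 0.001]
contact_force: [-0.7, 2.5, 8.4]
grip_width: 0.266
gripper_force: 45.2
t: 53.92
eef_pos: [434.1, 35.9, 92.3]
orientation: [0.001, 0.716, 0.698, 0.001]
contact_force: [-0.7, 0.1, -0.6]
grip_width: 0.265
gripper_force: 44.4
turn [ 0.0024 -0.0002  0.0063] shift [0.5133 0.0419 0.0969] j6 0.08 t 53.9
```

```bash
python3 -m jog '[[0,0,0.006,0.09,0.006,0,0],[0,0,0.006,0.2,0.015,0,0],[0,0,0.006,0.31,0.025,0,0],[0,0,0.006,0.42,0.035,0,0],[0,0,0.006,0.49,0.041,0,0],[0,0,0.006,0.513,0.043,0,0],[0,0,0.006,0.513,0.043,0.03,0],[0,0,0.006,0.513,0.043,0.07,0],[0,0,0.006,0.513,0.043,0.09,0],[0,0,0.006,0.513,0.043,0.09,0],[0,0,0.006,0.513,0.043,0.09,0]]' 45
python3 - <<'E'
from h import *
go(461.6,292,36.5,-2)
E
```

```text
t: 55.3
eef_pos: [461.1, 291.4, 45.7]
orientation: [0.0, 0.719, 0.695, 0.0]
contact_force: [-0.3, -0.5, -1.6]
grip_width: 0.268
gripper_force: 44.4
turn [ 0.0001 -0.0001 -0.    ] shift [0.0012 0.0009 0.0185] j6 0.58 t 55.3
```

Next I lower it, release, retreat over the tray and look at everything.

```bash
python3 -m jog '[[0,0,0,0,0.001,0.006,0],[0,0,0,0,0.001,0.012,0],[0,0,0,0,0.001,0.016,0],[0,0,0,0,0.001,0.0185,0],[0,0,0,0,0.001,0.0185,0]]' 45; python3 -m jog '[[0,0,0,0,0,0,0.33],[0,0,0,0,0,0,0.38],[0,0,0,0,0,0,0.38],[0,0,0,0,0,-0.06,0.38],[0,0,0,0,0,-0.16,0.38],[0,0,0,-0.05,0.05,-0.28,0.4],[0,0,0,-0.1,0.1,-0.4,0.4],[0,0,0,-0.13,0.15,-0.5,0.4],[0,0,0,-0.13,0.17,-0.6,0.4],[0,0,0,-0.13,0.17,-0.65,0.4],[0,0,0,-0.13,0.17,-0.65,0.4],[0,0,0,-0.13,0.17,-0.65,0.4]]'
python3 - <<'E'
from h import *
c=cap("wrist"); t=cap("top"); s=cap("side")
u,v=pix(c,[546,298,10]).astype(int); print(u,v,c["pixels"].shape)
a=cv2.resize(c["pixels"][max(v-160,0):v+140,max(u-180,0):u+180],(400,330))
b=cv2.resize(t["pixels"][180:310,340:500],(400,325),interpolation=cv2.INTER_CUBIC)
d=cv2.resize(s["pixels"][180:410,200:440],(400,383),interpolation=cv2.INTER_CUBIC)
o=np.zeros((600,800,3),np.uint8); o[:330,:400]=a; o[:325,400:]=b; cv2.imwrite("pics/f.png",0*o)
o[330:600,:400]=cv2.resize(s["pixels"][255:400,290:505],(400,270),interpolation=cv2.INTER_CUBIC)
o[330:600,400:]=cv2.resize(s["pixels"][165:270,200:356],(400,270),interpolation=cv2.INTER_CUBIC)
cv2.imwrite("pics/final.png",o)
E
```

```text
t: 55.92
eef_pos: [461.3, 291.8, 36.4]
orientation: [-0.0, 0.719, 0.695, -0.0]
contact_force: [-1.2, -0.9, 1.1]
grip_width: 0.263
gripper_force: 44.7
t: 57.42
eef_pos: [543.3, 223.7, 359.9]
orientation: [-0.0, 0.719, 0.695, -0.001]
contact_force: [-0.2, -0.6, -0.3]
grip_width: 0.396
gripper_force: 0.0
322 111 (480, 640, 3)
```

View pics/final.png

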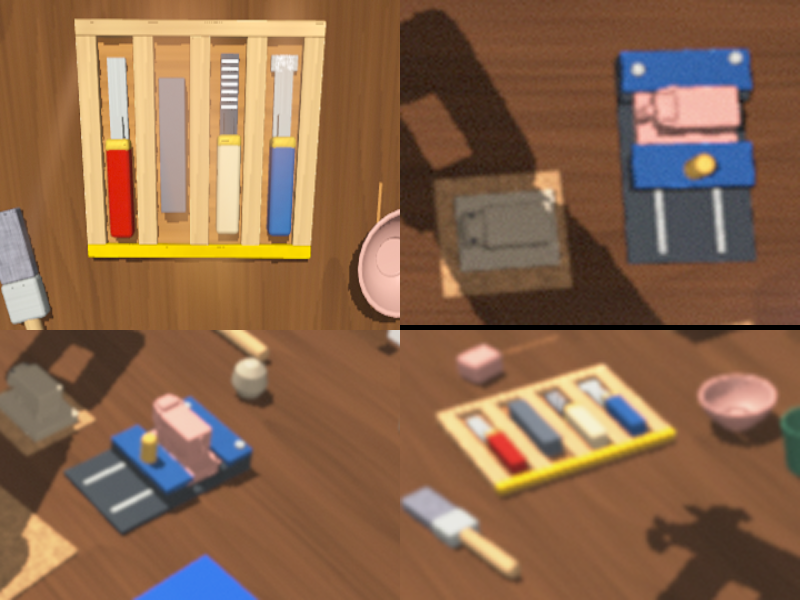

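The final views check out. All four tools lie in separate slots with their handles at the yellow end. The elephant is clamped under the lip with the jaw against its base, and the hippo stands in the middle of the small cork mat. I'm handing in.

```bash
python3 -c "
from station import arm
print(arm.job_done())"
```

```text
the job is handed in; nothing more can be done
None
```

The job is handed in at about 58 s on the robot clock: the hippo stands on the small cork mat (about 3 mm off centre), the elephant is home under the lip with the jaw closed against its base, and all four tools lie in the tray, one to a slot, with handles at the yellow end; one slip was that I drew the hippo about 28 mm further back than planned while lifting it, and it hung slightly tilted but stood flat once released.

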